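# Load and close the leak-test nest

## Robot

A 6-joint arm with a two-finger parallel gripper is mounted at the origin on the work surface. World frame = base frame: x ahead of the robot, y to its left, z up, the work surface at z = 0. Lengths are in mm, angles in rad, forces in N, time in s.
With the tool pointing down it reaches from about 350 to 875 mm from the base axis. Payload 4.2 kg.
Tool frame: the origin (TCP) lies at the very end of the fingers, on their centre line; the grasp point (between the pads) lies 19 mm behind it (arm.grip_point_offset is the distance from the TCP to the grasp point, in mm); z points along the fingers, y is the direction in which the jaws open and shut (so a half turn about z gives the same grasp; the last joint's range is limited). The gripper opens to 85 mm and grips with 20 to 120 N. Pads are 22 mm wide; open, the fingers measure 114 mm over their backs; the gripper's body (76 mm by 85 mm) begins 54 mm behind the grasp point. The pads swing forward as they close: fully open they stand 13 mm farther back than shut.
Start: joints at [-1.058, 0.385, 0.008, 0, -1.194, -0.259], TCP at [156.944, -604.953, 231.312] pointing down, gripper open.
Joint ranges: [-3.14, 3.14], [-1.21, 2.06], [-1.07, 1.41], [-3.16, 2.05], [-2.99, -0.16], [-3.1, 3.1]. Speed limits (rad/s): [2.79, 2.79, 3.14, 3.14, 3.14, 3.14].

## Interface

Orientations are given as a unit quaternion [x, y, z, w].
In Python, from bench import arm gives the robot as it stands.
- The arm moves only by the tool drive_tool, never from a script. Its argument "steps" is a list of rows, each a list of 5 numbers: the shift along the tool's x, y, z in m, then the turn about the tool's z in degrees, then the finger opening in m, from 0 to 0.0854. A call has 1 to 20 rows; each row shifts and turns the commanded pose from where the row before left it, along the tool's axes as they then stand; what a row does not reach is not made up. A row lasts 1/10 s, in which the tool goes at most 50 mm and 8.59 degrees, less where a joint would pass 70% of its speed; a pose out of reach is approached as far as the arm can. A call is refused whole if a number of a shift passes 0.05 or a number of a turn 8.59, either way. A call with a gripper value outside its range is refused whole. The fingers move at their own pace and stop on an object; the grip force is fixed at half the most. Time passes only in rows, so rows that do not move let the fingers close. It gives the time, the measured TCP pose, the force and the opening at its end, in the units of the state.
- arm.read_state(): the state, without advancing time (a new reading comes with each control period).
- arm.get_image(name): name is "scene" or "top" or "wrist"; returns (picture, depth): 420x560x3 uint8, blue, green, red; 420x560 float32, mm along the optical axis (not along the pixel's ray), 0 where there is no reading.
- arm.camera_params(name): a dict with "K" (3x3 intrinsics, pixels), "world_to_cam" (4x4, takes a point from world to camera coordinates); the wrist camera has in their place "mount" (4x4, takes a point from camera to tool coordinates, whose origin is the TCP and whose axes are the flange's). Camera axes: x right, y up, looking along -z (the intrinsics and any distortion apply to the point x, -y, -z); pixel columns grow to the right and rows downward; lengths in mm; the calibration is good to about 2 mm. A picture is of the moment at which its call begins: read the wrist's pose just before it. camera_params takes no time and is no camera call.
- arm.job_done(): hands the job in, once; it reports no verdict.
The state is a dict: "clock": time; "joints": joint angles; "joint_vel": joint speeds; "joint_efforts": joint torques, N m; "position": TCP position; "ee_rot": TCP orientation; "contact_force": force on the tool from outside, world axes, zero at the start; "wrist_torque": the same for the moment, N m; "gripper_width": finger opening in mm.
Only numpy, scipy, OpenCV 4.12 (cv2) and the standard library are available. Lean on these libraries where they do the work, as an engineer would, in place of code of your own. Each camera call takes 0.05 s, during which the arm holds its last target.

## Task

Load the leak-test nest: take the three ivory pump chambers from the tray and set one, foot first, in each of the three wells of the sloping carrier, lowering each one until you feel it rest on the seat inside before you let go (the seat's height is adjustable and not known; neither drop a chamber in nor ram it). Then swing the clamp over centre so that its bar lies down on the chambers' necks, without slamming it. Leave the jar, the dish, the screwdriver and the amber flask where they are.

Things in the scene. Friction and masses are not known exactly. Their poses are not given: they have to be found in the camera images.
- chamber0: ivory plastic pump chamber, a flask-shaped solid 90 mm tall: flat foot 34 mm across, flaring to a body 54 mm across (12 to 45 mm above the foot), a sloping shoulder to 56 mm, then a plain neck 26 mm across from 56 to 90 mm. Origin at the centre of the foot, z out through the neck. Weighs about 0.2 kg. Starts upright on the tray. The three are alike.
- chamber1: ivory plastic pump chamber, a flask-shaped solid 90 mm tall: flat foot 34 mm across, flaring to a body 54 mm across (12 to 45 mm above the foot), a sloping shoulder to 56 mm, then a plain neck 26 mm across from 56 to 90 mm. Origin at the centre of the foot, z out through the neck. Weighs about 0.2 kg. Starts upright on the tray. The three are alike.
- chamber2: ivory plastic pump chamber, a flask-shaped solid 90 mm tall: flat foot 34 mm across, flaring to a body 54 mm across (12 to 45 mm above the foot), a sloping shoulder to 56 mm, then a plain neck 26 mm across from 56 to 90 mm. Origin at the centre of the foot, z out through the neck. Weighs about 0.2 kg. Starts upright on the tray. The three are alike.
- carrier: aluminium block, 100 x 256 mm and 45 mm thick, sloping 35 degrees from the level on the nest's steel base (240 x 360 mm), its low edge towards the tray, its high edge and the clamp on the far side. Origin at the centre of its upper face, z square to that face (up and towards the tray), x up the slope, y along the row of wells.
- well0 (a point): centre of the mouth of well 0 (y = -80 mm on the carrier), flush with the carrier's upper face, axes as the carrier's. A round well 60 mm across, bored square to the sloping face; the grey seat disc at its bottom lies 31 to 45 mm below the mouth
- well1 (a point): centre of the mouth of well 1 (y = 0 mm on the carrier), flush with the carrier's upper face, axes as the carrier's. A round well 60 mm across, bored square to the sloping face; the grey seat disc at its bottom lies 31 to 45 mm below the mouth
- well2 (a point): centre of the mouth of well 2 (y = 80 mm on the carrier), flush with the carrier's upper face, axes as the carrier's. A round well 60 mm across, bored square to the sloping face; the grey seat disc at its bottom lies 31 to 45 mm below the mouth
- seat: seat unit under the wells, fixed in the carrier. Origin 45 mm below the middle well's mouth: the lowest seat height, axes as the carrier's. Its grey discs, one in each well, all stand at one and the same height of 0 to 14 mm above this origin (set anew each time, not reported, does not give way)
- clamp (a joint): angle of the clamp in rad: 0 = open, leaning back from the wells, 25 degrees past the vertical; grows as it swings up over the hinge and down onto the wells. About 0.44 is upright (over centre): beyond it the clamp sinks shut by its own weight against a damper, before it, it falls open. Resting on three seated chambers it reads about 2.5 to 2.75; stop at 2.95
- clamp_hinge (a point): middle of the clamp's hinge axis, 85 mm up the slope and 60 mm above the carrier's face; the axis runs along the carrier's y
- clamp_bar: the clamp's steel cross bar, 16 mm thick, 316 mm long, parallel to the hinge axis and 85 mm from it, carried by a flat side arm at each end (158 mm either side of the middle). Origin at the bar's middle, y along the bar, x pointing away from the hinge; a black grip 20 mm across sticks out of the middle from x = 15 to 50 mm
- tray: flat steel tray 230 x 230 mm, floor 4 mm above the table, rim 14 mm high. Origin at the centre of its underside
- jar: clear sample jar with a white lid, 48 mm across and 75 mm tall, standing in the tray among the chambers; not part of the job. Origin at the centre of its foot
- dish: small steel dish 90 mm across, 30 mm high, bystander. Origin under its centre
- driver: screwdriver lying on the table, bystander. Origin under its middle
- flask: amber bottle 60 mm across, 120 mm tall, bystander. Origin under its centre
Not all that is in view belongs to the job. Leave any yellow look-alike of the chamber1 alone. Leave any purple look-alike of the chamber2 alone.

How it is judged:
By the outcome, as a careful person would: the job done as asked, in the order asked, and still so for the second after the job is handed in, with the robot touching nothing.
It also fails if it takes over 67 s, if anything falls off the work surface, if the arm or the gripper's body presses on something with over 40 N, if the wrist force passes 120 N, or if a joint passes its speed limit or range.

## Working session

There is one attempt and no reset: what is moved stays moved. The work goes in short steps, Python scripts to look and compute and a tool call to move; the robot and the scene stay as the last step left them, time stands still between calls to the robot, and variables do not carry over. Pictures are saved under pics/ and viewed, and the job is handed in when it is done.

Besides the shell and the picture viewer there is one more tool, called after "Call:" by a JSON object that holds its "op" and its "data". drive_tool: Moves the arm, as the interface text tells. Its arguments: {"type":"object","properties":{"steps":{"type":"array"}},"required":["steps"]}

```bash
ls; mkdir -p pics; python3 - <<'E'
from bench import arm
import cv2, numpy as np
np.set_printoptions(suppress=True,precision=3)
for n in("scene","top","wrist"):
    im,d=arm.get_image(n); cv2.imwrite(f"pics/{n}0.png",im); np.save(f"pics/{n}0.npy",d); print(n,im.shape,(d>0).mean()); print(arm.camera_params(n))
print(arm.read_state())
E
```

```text
pics
scene (420, 560, 3) 0.9701785714285714
{'K': array([[411.749,   0.   , 276.099],
       [  0.   , 411.749, 198.527],
       [  0.   ,   0.   ,   1.   ]]), 'world_to_cam': array([[   -0.611,     0.792,    -0.002,   281.7  ],
       [   -0.412,    -0.315,     0.855,    62.041],
       [    0.677,     0.523,     0.518, -1740.413],
       [    0.   ,     0.   ,     0.   ,     1.   ]])}
top (420, 560, 3) 0.995922619047619
{'K': array([[536.853,   0.   , 282.032],
       [  0.   , 536.853, 205.032],
       [  0.   ,   0.   ,   1.   ]]), 'world_to_cam': array([[    0.015,    -1.   ,     0.001,    20.121],
       [    0.991,     0.015,     0.135,  -517.034],
       [   -0.135,    -0.001,     0.991, -1568.095],
       [    0.   ,     0.   ,     0.   ,     1.   ]])}
wrist (420, 560, 3) 0.9960969387755102
{'K': array([[304.982,   0.   , 277.441],
       [  0.   , 304.982, 207.615],
       [  0.   ,   0.   ,   1.   ]]), 'mount': array([[   0.001,    0.954,    0.3  ,   77.263],
       [   1.   ,   -0.001,    0.   ,   -0.529],
       [   0.001,    0.3  ,   -0.954, -143.041],
       [   0.   ,    0.   ,    0.   ,    1.   ]])}
{'clock': 0.15, 'joints': array([-1.058,  0.385,  0.007, -0.   , -1.194, -0.259]), 'joint_vel': array([-0.   , -0.003,  0.005, -0.   , -0.001, -0.001]), 'joint_efforts': array([ -0.001, -39.268,  18.858,   4.189,  -0.003,  -0.   ]), 'position': array([ 156.797, -604.556,  230.484]), 'ee_rot': array([-0.126,  0.992,  0.001, -0.   ]), 'contact_force': array([-0.455, -0.289,  0.41 ]), 'wrist_torque': array([ 0.053, -0.015,  0.061]), 'gripper_width': 85.51249787572715}
```

View pics/scene0.png

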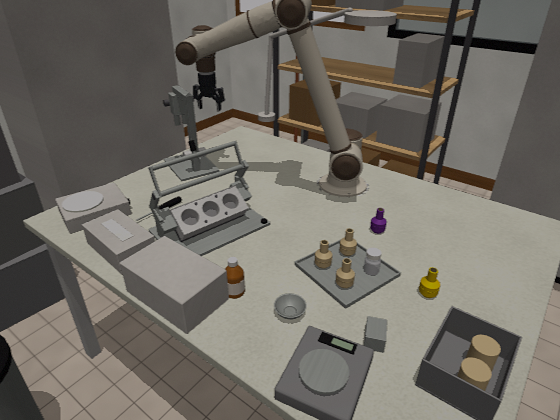

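View pics/top0.png

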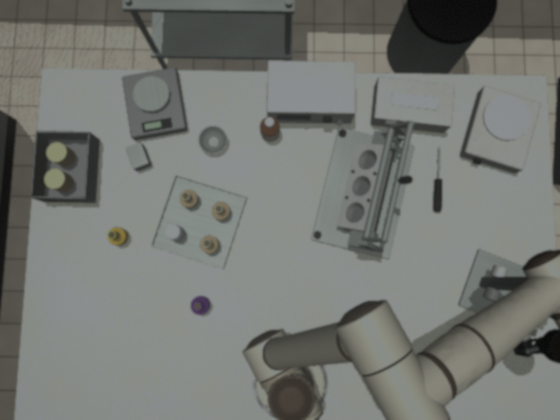

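View pics/wrist0.png

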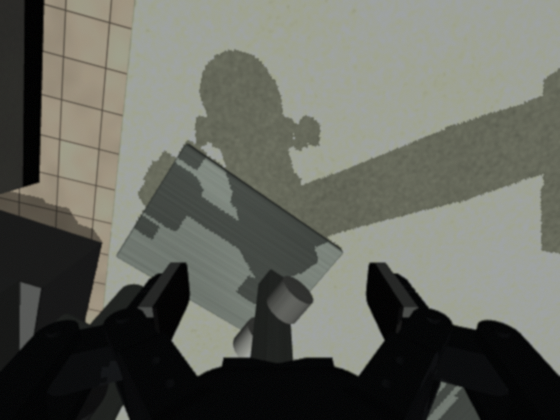

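The scene shows four tray items. In the top view the ivory chambers are at about (189,198), (220,211) and (209,244), and the white-lidded jar is at (173,232). The yellow (117,236) and purple (200,305) look-alikes are outside the tray. The ivory-bodied flasks inside the tray fit the description, and I'll confirm that in an enlarged crop.

```bash
python3 - <<'E'
import cv2,numpy as np
t=cv2.imread("pics/top0.png");s=cv2.imread("pics/scene0.png")
a=cv2.resize(t[170:280,145:255],(400,400),interpolation=cv2.INTER_CUBIC)
b=cv2.resize(t[115:265,300:450],(400,400),interpolation=cv2.INTER_CUBIC)
cv2.imwrite("pics/c1.png",np.hstack([a,b]))
a=cv2.resize(s[130:260,130:280],(800,600),interpolation=cv2.INTER_CUBIC)
cv2.imwrite("pics/c2.png",a)
a=cv2.resize(s[20:120,160:260],(600,600),interpolation=cv2.INTER_CUBIC)
cv2.imwrite("pics/c3.png",a)
E
```

```text
(no output)
```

View pics/c1.png

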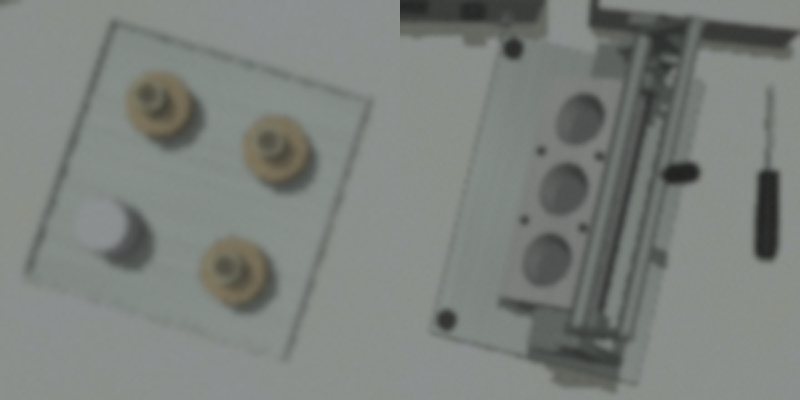

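View pics/c2.png

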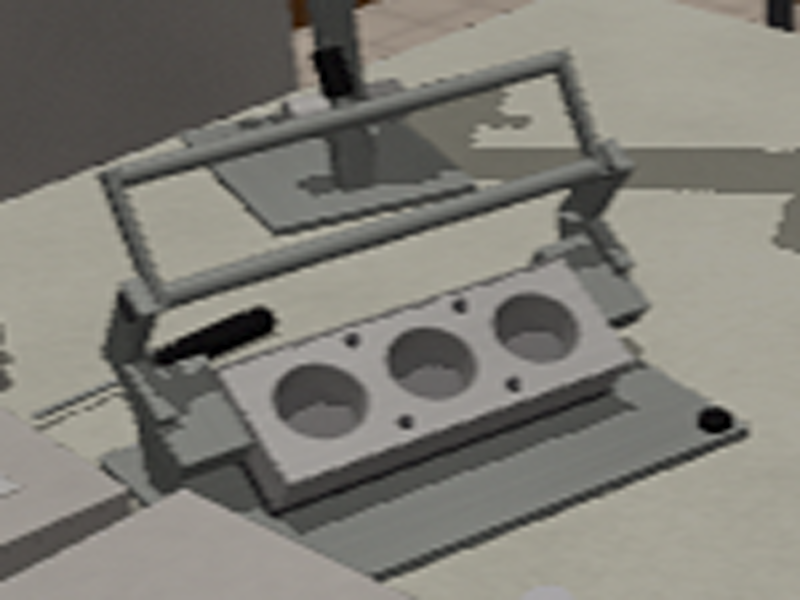

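View pics/c3.png

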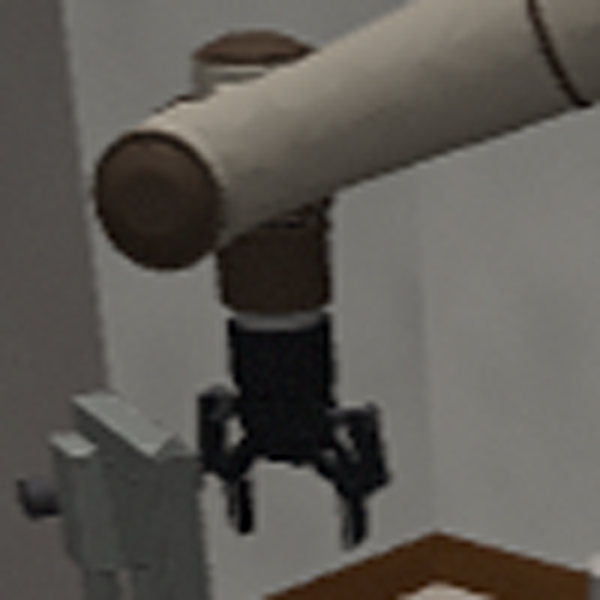

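The crop confirms it. Three ivory chambers with necks and the white-lidded jar stand in the tray, and the carrier with its three wells sits left of the open clamp, with the hinge rod and bar to its right. The tool can't be tilted, so each chamber has to be pivoted in the jaws, with the jaws along the row, by levering its foot on the low wall of the well. Next I'll get rough positions.

```bash
cat > h.py <<'E'
import numpy as np, cv2
from scipy.spatial.transform import Rotation as R
from bench import arm
np.set_printoptions(suppress=True,precision=2)
def cam(n,st=None):
    p=arm.camera_params(n)
    if n=="wrist":
        st=st or arm.read_state()
        T=np.eye(4);T[:3,:3]=R.from_quat(st["ee_rot"]).as_matrix();T[:3,3]=st["position"]
        return p["K"],T@p["mount"]
    return p["K"],np.linalg.inv(p["world_to_cam"])
def ray(K,C,u,v):
    d=np.array([(u-K[0,2])/K[0,0],-(v-K[1,2])/K[1,1],-1.0])
    return C[:3,3],C[:3,:3]@d      # scale = depth along axis
def onz(K,C,u,v,z):
    o,d=ray(K,C,u,v); return o+d*(z-o[2])/d[2]
def cloud(K,C,D):
    v,u=np.mgrid[:D.shape[0],:D.shape[1]]
    d=np.stack([(u-K[0,2])/K[0,0],-(v-K[1,2])/K[1,1],-np.ones(u.shape)],-1)*D[...,None]
    return d@C[:3,:3].T+C[:3,3]
def proj(K,C,P):
    q=np.linalg.inv(C)@np.r_[P,1]; return K[0,2]+K[0,0]*q[0]/-q[2],K[1,2]-K[1,1]*q[1]/-q[2]
E
python3 - <<'E'
from h import *
K,C=cam("top")
for n,p in dict(c0=(186.5,196.5),c1=(218,209),c2=(208,243)).items(): print(n,onz(K,C,*p,94))
D=np.load("pics/top0.npy");P=cloud(K,C,D)
for p in((186,196),(218,209),(208,243),(173,232),(345,140),(352,171),(346,200),(368,160),(361,186),(355,212),(330,170),(400,200),(395,150),(380,200)): print(p,P[p[1],p[0]])
# carrier face plane
m=np.zeros(D.shape,np.uint8)
cv2.fillPoly(m,[np.array([(358,146),(383,150),(364,226),(340,222)])],1)
q=P[m>0]; q=q[(q[:,2]>40)]
for _ in range(5):
    c=q.mean(0);n=np.linalg.svd(q-c)[2][2]; n*=np.sign(n[2]); r=(q-c)@n; q=q[(r>-6)&(abs(r)<15)] if _<1 else q[abs(r)<4]
print("plane",c,n,np.degrees(np.arccos(n[2])),len(q),"az",np.degrees(np.arctan2(n[1],n[0])))
E
```

```text
c0 [529.25 303.5   94.  ]
c1 [494.33 211.62  94.  ]
c2 [396.31 237.04  94.  ]
(186, 196) [529.91 304.07  99.09]
(218, 209) [494.34 211.64  93.87]
(208, 243) [396.34 237.12  93.48]
(173, 232) [427.67 341.72  75.88]
(345, 140) [ 725.44 -163.13   10.19]
(352, 171) [ 616.22 -176.67   70.08]
(346, 200) [ 529.27 -158.64   72.32]
(368, 160) [ 653.48 -226.48   54.83]
(361, 186) [ 575.48 -206.07   49.04]
(355, 212) [ 497.37 -188.07   48.27]
(330, 170) [ 630.29 -117.06   11.22]
(400, 200) [ 541.39 -330.71    7.23]
(395, 150) [ 671.28 -295.35  111.76]
(380, 200) [ 527.6  -254.02   93.7 ]
plane [ 573.64 -208.87   65.82] [-0.24 -0.97  0.03] 88.49253847550678 223 az -104.006920611624
```

Call:
{"op": "drive_tool", "data": {"steps": [[0,0,-0.04,0,0.045],[0,0,-0.04,0,0.045],[0,0,-0.02,0,0.045],[-0.036,0.02,0,0,0.045],[-0.036,0.02,0,0,0.045],[-0.036,0.02,0,0,0.045],[-0.036,0.02,0,0,0.045],[-0.036,0.02,0,0,0.045],[-0.036,0.02,0,0,0.045],[-0.036,0.02,0,0,0.045],[-0.036,0.02,0,0,0.045],[-0.036,0.02,0,0,0.045],[-0.036,0.02,0,0,0.045],[-0.036,0.02,0,0,0.045],[-0.036,0.02,0,0,0.045],[-0.036,0.02,0,0,0.045],[-0.036,0.02,0,0,0.045]]}}

```text
clock: 1.85
position: [575.4, -205.9, 331.1]
ee_rot: [-0.127, 0.992, 0.0, -0.0]
contact_force: [1.4, -0.8, 0.5]
gripper_width: 45.1
```

Call:
{"op": "drive_tool", "data": {"steps": [[0,0,0,-7.7,0.045],[0,0,0,-7.7,0.045],[0,0,0,-7.7,0.045],[0,0,0,-7.7,0.045],[0,0,0,-7.7,0.045],[0,0,0,-7.7,0.045],[0,0,0,-7.7,0.045],[0,0,0,-7.7,0.045],[0,0,0,0,0.045],[0,0,0,0,0.045]]}}

```text
clock: 2.85
position: [574.4, -207.3, 331.0]
ee_rot: [-0.616, 0.788, 0.0, -0.0]
contact_force: [-0.3, 0.0, -0.2]
gripper_width: 44.9
```

```bash
python3 - <<'E'
from h import *
import json
st=arm.read_state()
im,d=arm.get_image("wrist"); cv2.imwrite("pics/w1.png",im); np.savez("pics/w1.npz",d=d,pos=st["position"],rot=st["ee_rot"])
print(st["clock"],st["position"],R.from_quat(st["ee_rot"]).as_matrix(),st["joints"],st["gripper_width"],st["contact_force"])
E
```

```text
2.85 [ 574.4  -207.33  331.04] [[-0.24 -0.97 -0.  ]
 [-0.97  0.24  0.  ]
 [-0.    0.   -1.  ]] [-0.08  0.31  0.15 -0.   -1.41 -0.16] 44.90058688329031 [-0.32  0.02 -0.17]
```

View pics/w1.png

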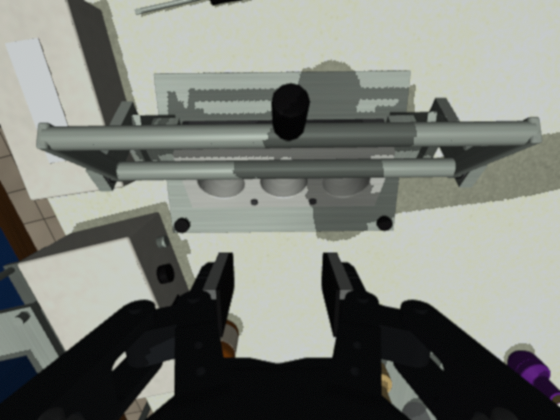

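The hinge rod covers half of the wells at rows 170–195. I'll back off towards the tray and look again.

Call:
{"op": "drive_tool", "data": {"steps": [[-0.04,0,0,0,0.045],[-0.04,0,0,0,0.045],[-0.03,0,0,0,0.045],[0,0,0,0,0.045],[0,0,0,0,0.045]]}}

```text
clock: 3.4
position: [600.9, -100.1, 331.2]
ee_rot: [-0.617, 0.787, 0.0, -0.0]
contact_force: [-0.7, -1.0, -0.2]
gripper_width: 45.1
```

```bash
python3 - <<'E'
from h import *
st=arm.read_state()
im,d=arm.get_image("wrist"); cv2.imwrite("pics/w2.png",im); np.savez("pics/w2.npz",d=d,pos=st["position"],rot=st["ee_rot"])
print(st["clock"],st["position"])
cv2.imwrite("pics/w2c.png",cv2.resize(im[30:220,130:430],(800,507),interpolation=cv2.INTER_CUBIC))
E
```

```text
3.4 [ 600.9  -100.05  331.22]
```

View pics/w2c.png

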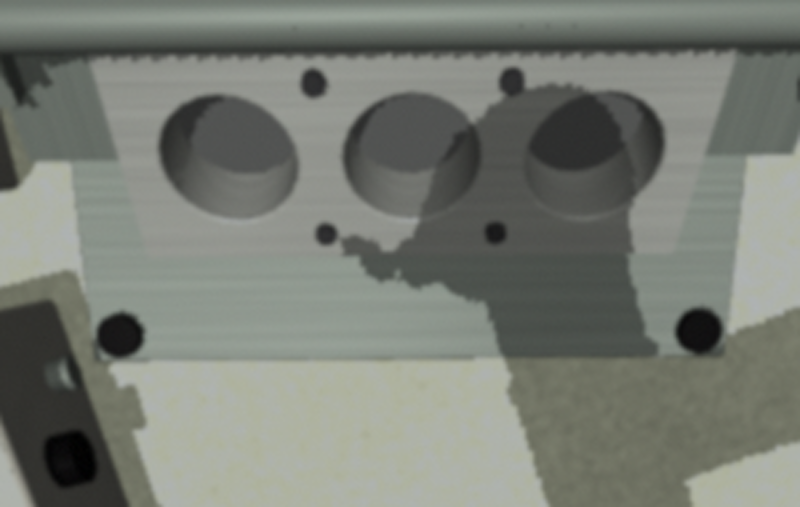

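The crop (zoomed 2.67×) shows the mouths of all three wells, centred at full-image pixels of about (216,89), (284.5,88) and (353,88.5). The right-hand one, nearest the robot, is well0. I'll fit the face plane from depth and cast rays onto it.

```bash
python3 - <<'E'
from h import *
z=np.load("pics/w2.npz");st=dict(position=z["pos"],ee_rot=z["rot"]);K,C=cam("wrist",st);D=z["d"];P=cloud(K,C,D)
f=lambda x,y:(130+x*.375,30+y*.375)
m=np.zeros(D.shape,np.uint8)
cv2.fillPoly(m,[np.array([f(115,75),f(715,75),f(670,235),f(165,235)]).astype(np.int32)],1)
for x in(229,412,595): cv2.circle(m,tuple(int(round(a)) for a in f(x,156)),29,0,-1)
for x,y in((313,83),(512,82),(326,233),(495,232)): cv2.circle(m,tuple(int(round(a)) for a in f(x,y)),7,0,-1)
q=P[(m>0)&(D>0)]
for _ in range(4):
    c=q.mean(0);n=np.linalg.svd(q-c)[2][2];n*=np.sign(n[2]);r=(q-c)@n;q=q[abs(r)<max(2,2*r.std())]
print("plane",c,n,np.degrees(np.arccos(n[2])),"az",np.degrees(np.arctan2(n[1],n[0])),r.std(),len(q))
def onp(x,y):
    o,d=ray(K,C,*f(x,y)); return o+d*((c-o)@n)/(d@n)
B={"w2":[(160,145),(185,102),(225,94),(298,175),(280,207),(245,219),(200,205)],
"w1":[(343,155),(362,112),(412,92),(462,112),(481,155),(462,198),(411,218),(362,198)],
"w0":[(664,145),(640,102),(605,92),(527,175),(545,207),(580,219),(625,205)]}
ax=np.cross([0,0,1],n);ax/=np.linalg.norm(ax);ux=np.cross(ax,n)
if ux[2]<0: ux=-ux
ay=np.cross(n,ux)
cs=[]
for k,b in B.items():
    p=np.array([onp(*e) for e in b]);X=np.c_[(p-c)@ux,(p-c)@ay]
    s=np.linalg.lstsq(np.c_[2*X,np.ones(len(X))],(X**2).sum(1),rcond=None)[0];rr=np.sqrt(s[2]+s[0]**2+s[1]**2)
    w=c+s[0]*ux+s[1]*ay;cs.append(w);print(k,w,"r",rr)
v=cs[2]-cs[0];print(np.linalg.norm(v),-v/np.linalg.norm(v),"az",np.degrees(np.arctan2(-v[1],-v[0])))
# depth of seat
for x,y in((270,130),(420,120),(580,130)):
    u,v_=f(x,y);print("seat",(P[int(v_),int(u)]-c)@n)
# scene check
for nm in("top","scene"):
    Ks,Cs=cam(nm);print(nm,[np.round(proj(Ks,Cs,w),1) for w in cs])
E
```

```text
plane [ 563.36 -198.99   94.53] [0.13 0.56 0.82] 35.03588208259649 az 76.81796737315162 0.6875452713759035 4371
w2 [ 645.54 -216.02   93.02] r 29.870943125821867
w1 [ 568.45 -197.39   92.63] r 30.049604151673456
w0 [ 490.82 -178.14   91.9 ] r 29.8545176559142
159.29347400070534 [ 0.97 -0.24  0.01] az -13.75600904164095
seat -36.968666724314794
seat -38.18876003531314
seat -36.72029105390715
top [array([366.5, 159.8]), array([360.2, 185.8]), array([353.6, 212.4])]
scene [array([190.7, 215.4]), array([211.3, 207.5]), array([231., 200.])]
```

Call:
{"op": "drive_tool", "data": {"steps": [[-0.036,0.015,0,0,0.045],[-0.036,0.015,0,0,0.045],[-0.036,0.015,0,0,0.045],[-0.036,0.015,0,0,0.045],[-0.036,0.015,0,0,0.045],[-0.036,0.015,0,0,0.045],[-0.036,0.015,0,0,0.045],[-0.036,0.015,0,0,0.045],[-0.036,0.015,0,0,0.045],[-0.036,0.015,0,0,0.045],[-0.034,0.016,0,0,0.045],[0,0,0,0,0.045],[0,0,0,0,0.045]]}}

```text
clock: 4.75
position: [534.3, 321.4, 330.9]
ee_rot: [-0.616, 0.787, -0.0, -0.0]
contact_force: [-0.3, -0.7, -1.0]
gripper_width: 45.2
```

```bash
python3 - <<'E'
from h import *
st=arm.read_state()
im,d=arm.get_image("wrist"); cv2.imwrite("pics/w3.png",im); np.savez("pics/w3.npz",d=d,pos=st["position"],rot=st["ee_rot"])
print(st["clock"],st["position"])
K,C=cam("wrist",st)
for p in((529,303.5,94),(494.3,211.6,94),(396.3,237,94)): print(np.round(proj(K,C,np.array(p)),1))
E
```

```text
4.75 [534.26 321.37 330.95]
[278.1 161.5]
[288.3  76.8]
[376.2  78. ]
```

View pics/w3.png

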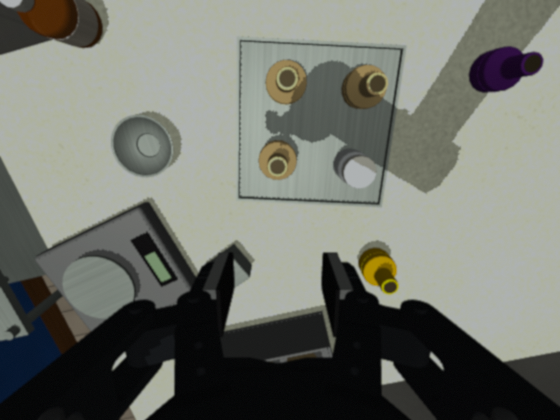

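Neck tops are at about (278,166) for c0, (288,77) for c1 and (375,83) for c2; the white jar lid is at (357,171). I'll enlarge this to measure more exactly.

```bash
python3 - <<'E'
import cv2,numpy as np
im=cv2.imread("pics/w3.png")
t=[cv2.resize(im[y-20:y+20,x-20:x+20],(266,266),interpolation=cv2.INTER_CUBIC) for x,y in((278,164),(288,77),(376,80))]
cv2.imwrite("pics/c4.png",np.hstack(t))
E
```

```text
(no output)
```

View pics/c4.png

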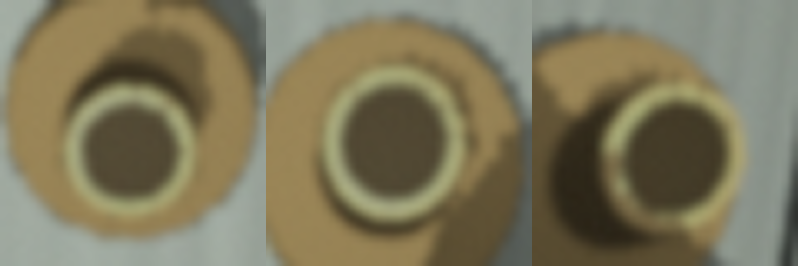

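```bash
python3 - <<'E'
from h import *
z=np.load("pics/w3.npz");st=dict(position=z["pos"],ee_rot=z["rot"]);K,C=cam("wrist",st)
for n,p in dict(c0=(277.4,166.2),c1=(287.2,78.6),c2=(377.4,83.3)).items():
    w=onz(K,C,*p,94);print(n,w,"tool rel",R.from_quat(z["rot"]).as_matrix().T@(w-z["pos"]))
E
```

```text
c0 [531.21 308.99  94.  ] tool rel [ 12.54  -0.08 236.96]
c1 [495.96 213.11  94.  ] tool rel [114.08  11.13 237.05]
c2 [395.74 242.99  94.  ] tool rel [109.13 115.59 237.08]
```

```bash
python3 - <<'E'
from h import *
K,C=cam("scene");im=cv2.imread("pics/scene0.png")
big=cv2.resize(im[220:290,300:390],None,fx=8,fy=8,interpolation=cv2.INTER_CUBIC)
for n,p in dict(c0=(531.2,309,94),c1=(496,213.1,94),c2=(395.7,243,94)).items():
    for s,col in ((0,(0,0,255)),(-5.5,(255,0,0))):
        q=proj(K,C,np.array(p)+[0,s,0]);print(n,q);cv2.drawMarker(big,(int((q[0]-299.5)*8),int((q[1]-219.5)*8)),col,0,16,1)
cv2.imwrite("pics/c5.png",big)
E
```

```text
c0 (np.float64(347.101530854449), np.float64(259.56376253389493))
c0 (np.float64(345.39916081989173), np.float64(258.80653517949116))
c1 (np.float64(324.8653993350979), np.float64(241.15307979058605))
c1 (np.float64(323.31526978939803), np.float64(240.48321968082814))
c2 (np.float64(349.86327237747264), np.float64(229.31608626331357))
c2 (np.float64(348.3200847842718), np.float64(228.69934168281117))
```

View pics/c5.png

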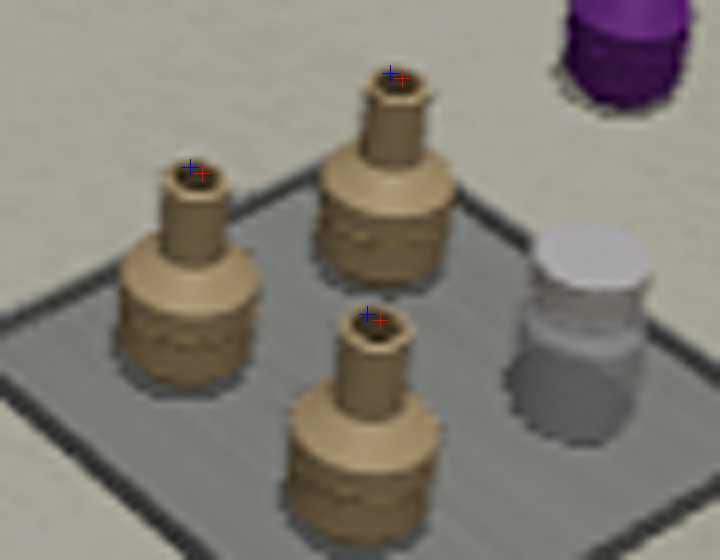

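Call:
{"op": "drive_tool", "data": {"steps": [[0.015,0.0005,0,0,0.05],[0,0,0.045,0,0.05],[0,0,0.045,0,0.05],[0,0,0.045,0,0.05],[0,0,0.04,0,0.05],[0,0,0.035,0,0.05],[0,0,0.03,0,0.05],[0,0,0.018,0,0.05],[0,0,0,0,0.05]]}}

```text
clock: 5.7
position: [528.7, 303.8, 70.9]
ee_rot: [-0.616, 0.788, -0.0, -0.003]
contact_force: [0.3, -0.9, -0.1]
gripper_width: 50.2
```

```bash
python3 - <<'E'
from h import *
st=arm.read_state()
im,d=arm.get_image("wrist"); 
cv2.imwrite("pics/w4.png",im);print(st["clock"],st["position"],st["contact_force"])
E
```

```text
5.7 [528.74 303.82  70.94] [ 0.33 -0.92 -0.09]
```

View pics/w4.png

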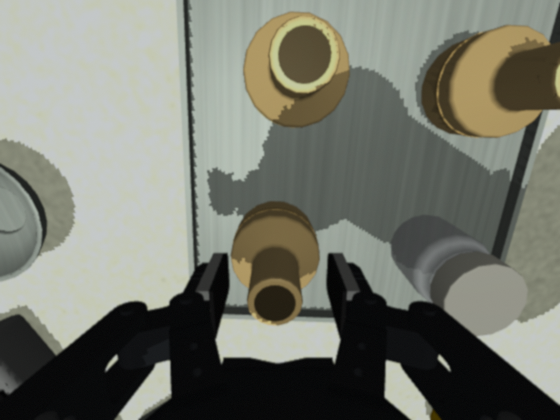

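```bash
python3 - <<'E'
from h import *
st=arm.read_state();K,C=cam("wrist",st);M=R.from_quat(st["ee_rot"]).as_matrix()
w=onz(K,C,275,300.5,94);print(w,M.T@(w-st["position"]))
for z in (0,19,23): 
  for y in (-25,25): print(z,y,np.round(proj(K,C,st["position"]+M@np.array([0,y,-z])),1), np.round(proj(K,C,st["position"]+M@np.array([11,y,-z])),1), np.round(proj(K,C,st["position"]+M@np.array([-11,y,-z])),1))
im=cv2.imread("pics/w4.png");cv2.imwrite("pics/c6.png",cv2.resize(im[230:350,180:380],(800,480),interpolation=cv2.INTER_CUBIC))
E
```

```text
[532.17 310.84  94.  ] [ -6.1   -0.72 -21.01]
0 -25 [229.  266.7] [228.  247.5] [229.9 285.1]
0 25 [324.5 266.8] [325.5 247.6] [323.5 285.3]
19 -25 [222.7 286.5] [221.4 265.2] [223.9 306.8]
19 25 [330.5 286.7] [331.8 265.4] [329.3 307. ]
23 -25 [221.2 291.3] [219.8 269.6] [222.4 312.1]
23 25 [331.9 291.5] [333.3 269.8] [330.6 312.3]
```

View pics/c6.png

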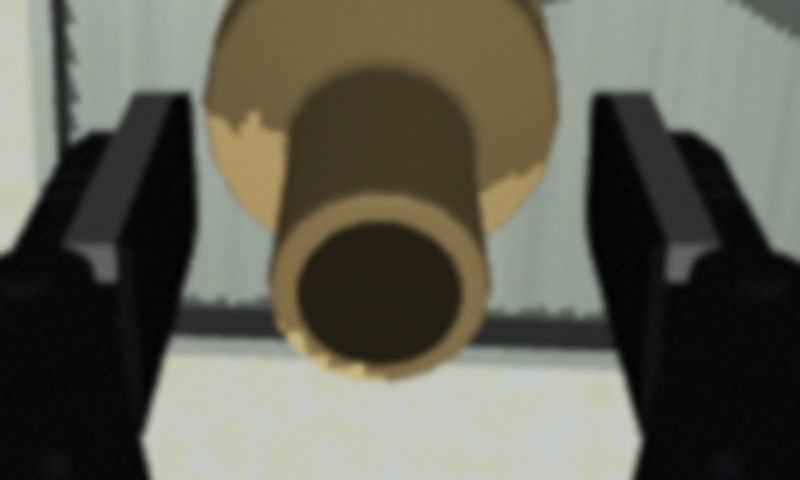

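Call:
{"op": "drive_tool", "data": {"steps": [[-0.004,0,0.004,0,0.05],[0,0,0.004,0,0.05],[0,0,0,0,0.05],[0,0,0,0,0.05]]}}

```text
clock: 6.15
position: [531.1, 311.3, 65.9]
ee_rot: [-0.617, 0.787, 0.0, 0.0]
contact_force: [0.0, 0.2, 0.1]
gripper_width: 50.1
```

```bash
python3 - <<'E'
from h import *
st=arm.read_state()
im,d=arm.get_image("wrist"); 
cv2.imwrite("pics/w5.png",im);print(st["clock"],st["position"],st["contact_force"],st["ee_rot"])
cv2.imwrite("pics/c7.png",cv2.resize(im[230:350,180:380],(800,480),interpolation=cv2.INTER_CUBIC))
E
```

```text
6.15 [531.07 311.32  65.89] [0.04 0.16 0.09] [-0.62  0.79  0.    0.  ]
```

View pics/c7.png

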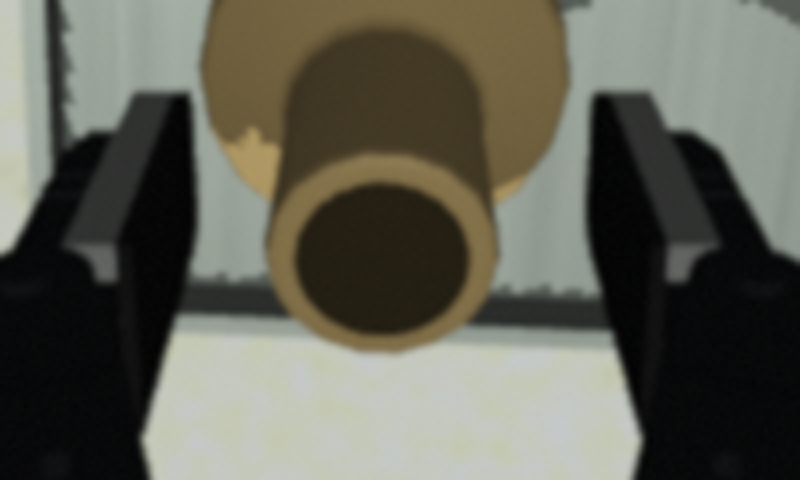

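```bash
python3 - <<'E'
from h import *
st=arm.read_state();K,C=cam("wrist",st);M=R.from_quat(st["ee_rot"]).as_matrix()
w=onz(K,C,275.5,293,94);print(st["position"],w,M.T@(w-st["position"]))
E
```

```text
[531.06 311.37  65.84] [530.85 308.78  94.  ] [  2.54  -0.42 -28.16]
```

Call:
{"op": "drive_tool", "data": {"steps": [[0.0035,0,0.003,0,0.05],[0,0,0,0,0.02],[0,0,0,0,0.015],[0,0,0,0,0.015],[0,0,0,0,0.015],[0,0,0,0,0.015],[0,0,-0.01,0,0.015],[0,0,-0.02,0,0.015],[0,0,0,0,0.015]]}}

```text
clock: 7.1
position: [531.6, 309.1, 95.2]
ee_rot: [-0.617, 0.787, 0.0, 0.003]
contact_force: [0.1, 0.6, -1.9]
gripper_width: 25.1
```

```bash
python3 - <<'E'
from h import *
st=arm.read_state()
im,d=arm.get_image("wrist"); 
cv2.imwrite("pics/w6.png",im);print(st["clock"],st["position"],st["contact_force"],st["ee_rot"])
cv2.imwrite("pics/c8.png",cv2.resize(im[150:350,160:400],(720,600),interpolation=cv2.INTER_CUBIC))
E
```

```text
7.1 [531.61 309.09  95.17] [ 0.07  0.56 -1.94] [-0.62  0.79  0.    0.  ]
```

View pics/c8.png

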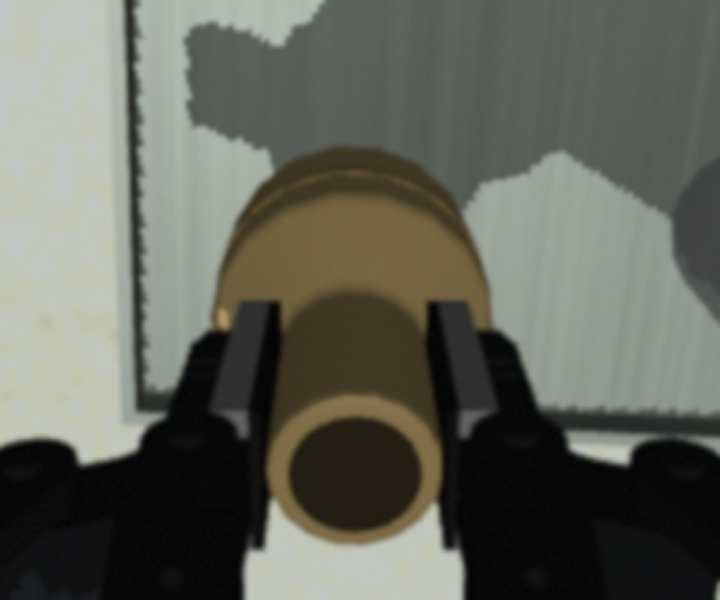

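```bash
cat > path.py <<'E'
import numpy as np
a=np.radians(35);s=np.array([np.cos(a),np.sin(a)]);n=np.array([-np.sin(a),np.cos(a)])
prof=[(0,17),(12,27),(45,27),(56,13),(90,13)]
pts=[]
for (z0,r0),(z1,r1) in zip(prof[:-1],prof[1:]):
    for t in np.linspace(0,1,12): 
        z=z0+t*(z1-z0);r=r0+t*(r1-r0);pts+= [(-r,z),(r,z)]
pts=np.array(pts+[(x,0) for x in np.linspace(-17,17,9)])
def pose(th,foot): # foot centre (u,v)
    c,S=np.cos(th),np.sin(th);Rm=np.array([[c,-S],[S,c]]);return pts@Rm.T+foot
def free(th,foot):
    p=pose(th,np.array(foot));ps=p@s;pn=p@n
    ins=(pn<0)&(np.abs(ps)>30)&(ps>-52)&(ps<52)   # inside metal
    # polygon vs rim corners
    ok=not ins.any()
    for cs in(-30,30):
        q=cs*s-foot;c,S=np.cos(th),np.sin(th);x=c*q[0]+S*q[1];z=-S*q[0]+c*q[1]
        if 0<=z<=90 and abs(x)<np.interp(z,[b[0] for b in prof],[b[1] for b in prof]): ok=False
    return ok
if __name__=="__main__":
    g=78
    for th in np.radians([0,5,10,15,20,25,30,35]):
        for v in np.arange(-20,-3,2):
            us=[u for u in np.arange(-40,40,.25) if free(th,(u,v))and u>-25 and u<30]
            if us:
                # contiguous set within well
                uL,uR=min(us),max(us)
                L=np.array([uL,v])+g*np.array([-np.sin(th),np.cos(th)]);Rr=np.array([uR,v])+g*np.array([-np.sin(th),np.cos(th)])
                low=(np.array([uL,v])+np.array([-17*np.cos(th),-17*np.sin(th)]))
                print(round(np.degrees(th)),v,"footu",uL,uR,"gripL",L.round(1),"gripR",Rr.round(1),"cornerdepth n",(low@n).round(1))
E
python3 path.py
```

```text
0 -20 footu -5.0 -2.5 gripL [-5. 58.] gripR [-2.5 58. ] cornerdepth n -3.8
0 -18 footu -6.75 -2.5 gripL [-6.8 60. ] gripR [-2.5 60. ] cornerdepth n -1.1
0 -16 footu -24.75 -2.5 gripL [-24.8  62. ] gripR [-2.5 62. ] cornerdepth n 10.8
0 -14 footu -24.75 -2.5 gripL [-24.8  64. ] gripR [-2.5 64. ] cornerdepth n 12.5
0 -12 footu -24.75 -2.5 gripL [-24.8  66. ] gripR [-2.5 66. ] cornerdepth n 14.1
0 -10 footu -24.75 -2.5 gripL [-24.8  68. ] gripR [-2.5 68. ] cornerdepth n 15.8
0 -8 footu -24.75 -2.5 gripL [-24.8  70. ] gripR [-2.5 70. ] cornerdepth n 17.4
0 -6 footu -24.75 -2.5 gripL [-24.8  72. ] gripR [-2.5 72. ] cornerdepth n 19.0
0 -4 footu -24.75 -2.5 gripL [-24.8  74. ] gripR [-2.5 74. ] cornerdepth n 20.7
5 -20 footu -3.25 0.5 gripL [-10.   57.7] gripR [-6.3 57.7] cornerdepth n -6.0
5 -18 footu -5.25 0.5 gripL [-12.   59.7] gripR [-6.3 59.7] cornerdepth n -3.2
5 -16 footu -24.75 0.25 gripL [-31.5  61.7] gripR [-6.5 61.7] cornerdepth n 9.6
5 -14 footu -24.75 0.0 gripL [-31.5  63.7] gripR [-6.8 63.7] cornerdepth n 11.2
5 -12 footu -24.75 0.0 gripL [-31.5  65.7] gripR [-6.8 65.7] corn
[... 4103 characters left out ...]
ripR [-27.2  43.9] cornerdepth n -22.4
35 -18 footu 9.0 16.25 gripL [-35.7  45.9] gripR [-28.5  45.9] cornerdepth n -19.9
35 -16 footu -24.75 14.75 gripL [-69.5  47.9] gripR [-30.   47.9] cornerdepth n 1.1
35 -14 footu -24.75 13.25 gripL [-69.5  49.9] gripR [-31.5  49.9] cornerdepth n 2.7
35 -12 footu -24.75 12.0 gripL [-69.5  51.9] gripR [-32.7  51.9] cornerdepth n 4.4
35 -10 footu -24.75 10.5 gripL [-69.5  53.9] gripR [-34.2  53.9] cornerdepth n 6.0
35 -8 footu -24.75 9.25 gripL [-69.5  55.9] gripR [-35.5  55.9] cornerdepth n 7.6
35 -6 footu -24.75 9.5 gripL [-69.5  57.9] gripR [-35.2  57.9] cornerdepth n 9.3
35 -4 footu -24.75 9.5 gripL [-69.5  59.9] gripR [-35.2  59.9] cornerdepth n 10.9
```

Call:
{"op": "drive_tool", "data": {"steps": [[0,0,-0.04,0,0.015],[0,0,-0.04,0,0.015],[0,0,-0.03,0,0.015],[0,0,0,0,0.015],[0,0,0,0,0.015]]}}

```text
clock: 7.65
position: [529.4, 307.6, 201.7]
ee_rot: [-0.616, 0.787, 0.001, -0.0]
contact_force: [-0.4, 0.7, -3.5]
gripper_width: 25.1
```

```bash
cat > rel.py <<'E'
from h import *
import sys
W={0:(490.7,-180.7,92.5),1:(568.4,-199.7,92.5),2:(646.1,-218.7,92.6)}
def rel(k,u,v,off=19):
    """tool-frame shift to bring grip point to (u,v) at well k"""
    st=arm.read_state();M=R.from_quat(st["ee_rot"]).as_matrix()
    t=np.array(W[k])+u*np.array([-.238,-.971,0])+np.array([0,0,v-off])
    ux=np.array([-.238,-.971,0]);p=st["position"]-np.array(W[k])
    print("t",st["clock"],"pos",st["position"],"F",st["contact_force"],"tq",st["wrist_torque"],"w",round(st["gripper_width"],1))
    print("now u,v,y:",round(p@ux,1),round(p[2]+off,1),round(p@np.array([.971,-.238,0]),1),"yaw y-axis",np.round(np.degrees(np.arctan2(-M[1,1],-M[0,1])),2),"tool shift to go:",M.T@(t-st["position"]))
if __name__=="__main__": rel(int(sys.argv[1]),float(sys.argv[2]),float(sys.argv[3]))
E
python3 rel.py 2 -4.5 110
```

```text
t 7.65 pos [529.41 307.65 201.69] F [-0.42  0.66 -3.55] tq [0.   0.1  0.01] w 25.1
now u,v,y: -483.3 128.1 -238.6 yaw y-axis -13.89 tool shift to go: [ 478.46 -239.62   17.72]
```

Call:
{"op": "drive_tool", "data": {"steps": [[0.034,-0.017,0,0,0.015],[0.034,-0.017,0,0,0.015],[0.034,-0.017,0,0,0.015],[0.034,-0.017,0,0,0.015],[0.034,-0.017,0,0,0.015],[0.034,-0.017,0,0,0.015],[0.034,-0.017,0,0,0.015],[0.034,-0.017,0,0,0.015],[0.034,-0.017,0,0,0.015],[0.034,-0.017,0,0,0.015],[0.034,-0.017,0,0,0.015],[0.034,-0.017,0,0,0.015],[0.034,-0.017,0,0,0.015],[0.02,-0.01,0,0,0.015],[0.0165,-0.0086,0.018,0,0.015],[0,0,0,0,0.015],[0,0,0,0,0.015],[0,0,0,0,0.015]]}}

```text
clock: 9.45
position: [647.9, -213.3, 183.3]
ee_rot: [-0.617, 0.787, 0.001, -0.001]
contact_force: [-0.2, -0.0, -2.1]
gripper_width: 24.4
```

```bash
python3 rel.py 2 -4.5 60; python3 - <<'E'
from h import *
im,d=arm.get_image("wrist");cv2.imwrite("pics/w7.png",im)
im,d=arm.get_image("scene");cv2.imwrite("pics/s7.png",cv2.resize(im[130:260,130:280],(800,600),interpolation=cv2.INTER_CUBIC))
E
```

```text
t 9.45 pos [ 647.88 -213.27  183.33] F [-0.18 -0.   -2.05] tq [ 0.01 -0.02 -0.  ] w 24.4
now u,v,y: -5.7 109.7 0.4 yaw y-axis -13.79 tool shift to go: [ 1.19  0.36 49.73]
```

View pics/w7.png

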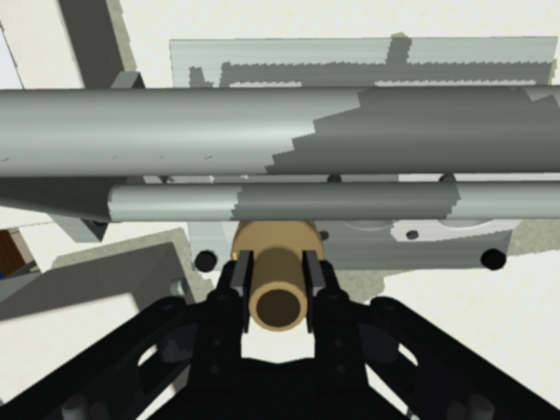

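View pics/s7.png

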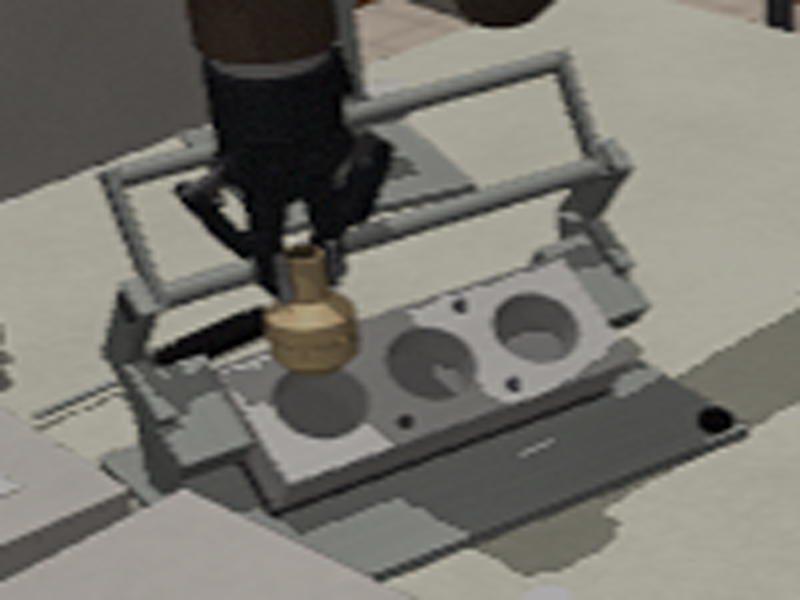

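Call:
{"op": "drive_tool", "data": {"steps": [[0.001,0,0.02,0,0.015],[0,0,0.012,0,0.015],[0,0,0.007,0,0.015],[0,0,0.004,0,0.015],[0,0,0.003,0,0.015],[0,0,0.003,0,0.015],[0,0,0,0,0.015],[0,0,0,0,0.015]]}}

```text
clock: 10.35
position: [648.1, -215.3, 135.7]
ee_rot: [-0.617, 0.787, -0.0, 0.0]
contact_force: [-0.1, -0.0, -2.4]
gripper_width: 24.9
```

```bash
python3 rel.py 2 -11 58.7; python3 - <<'E'
from h import *
im,d=arm.get_image("scene");cv2.imwrite("pics/s8.png",cv2.resize(im[130:260,130:280],(800,600),interpolation=cv2.INTER_CUBIC))
E
```

```text
t 10.35 pos [ 648.07 -215.27  135.67] F [-0.11 -0.04 -2.42] tq [-0.03  0.    0.03] w 24.9
now u,v,y: -3.8 62.1 1.1 yaw y-axis -13.86 tool shift to go: [-7.2   1.11  3.37]
```

View pics/s8.png

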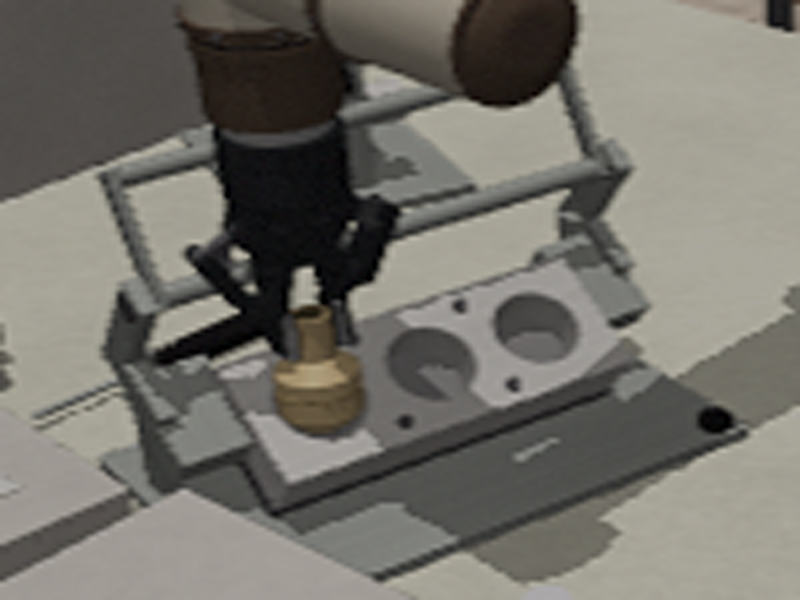

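Call:
{"op": "drive_tool", "data": {"steps": [[-0.001,0.001,0.002,0,0.015],[0,0,0.001,0,0.015],[0,0,0,0,0.015],[-0.0015,0,0,0,0.015],[-0.0015,0,0,0,0.015],[-0.0015,0,0,0,0.015],[0,0,0,0,0.015]]}}

```text
clock: 11.1
position: [648.3, -209.5, 132.5]
ee_rot: [-0.617, 0.787, -0.0, -0.0]
contact_force: [1.2, 0.1, -1.7]
gripper_width: 24.4
```

```bash
python3 rel.py 2 -11 58.7
```

```text
t 11.1 pos [ 648.31 -209.45  132.46] F [ 1.19  0.14 -1.67] tq [-0.07  0.05 -0.02] w 24.4
now u,v,y: -9.5 58.9 -0.1 yaw y-axis -13.84 tool shift to go: [-1.49 -0.05  0.16]
```

Call:
{"op": "drive_tool", "data": {"steps": [[-0.002,0,0.0003,0,0.015],[-0.002,0,0.0004,0,0.015],[-0.002,0,0.0005,0,0.015],[0,0,0,0,0.015]]}}

```text
clock: 11.5
position: [649.2, -206.2, 132.8]
ee_rot: [-0.617, 0.787, -0.001, -0.001]
contact_force: [-2.8, -6.5, 2.4]
gripper_width: 24.4
```

```bash
python3 rel.py 2 -11 58.7; python3 - <<'E'
from h import *
im,d=arm.get_image("scene");cv2.imwrite("pics/s9.png",cv2.resize(im[130:260,130:280],(800,600),interpolation=cv2.INTER_CUBIC))
im,d=arm.get_image("wrist");cv2.imwrite("pics/w9.png",im)
E
```

```text
t 11.5 pos [ 649.23 -206.17  132.78] F [-2.8  -6.55  2.4 ] tq [-2.35  0.94 -0.03] w 24.4
now u,v,y: -12.9 59.2 0.1 yaw y-axis -13.85 tool shift to go: [1.92 0.05 0.48]
```

View pics/s9.png

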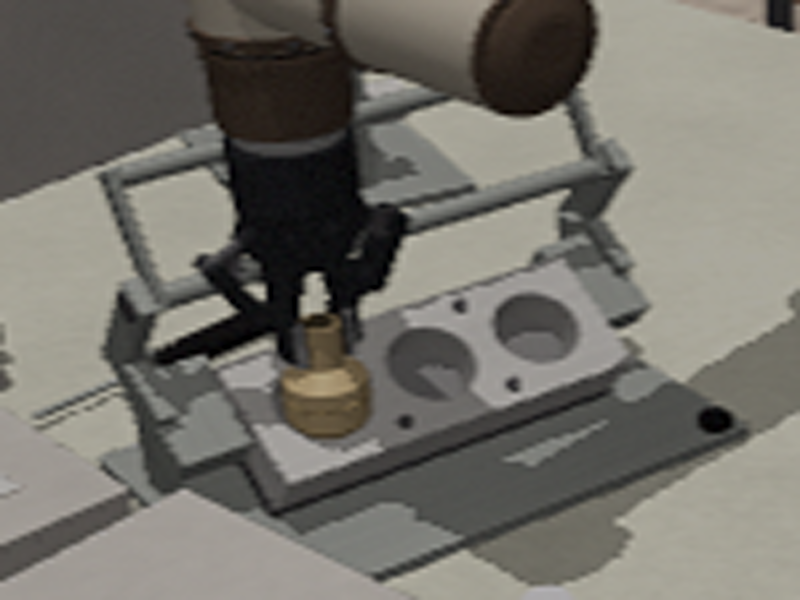

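View pics/w9.png

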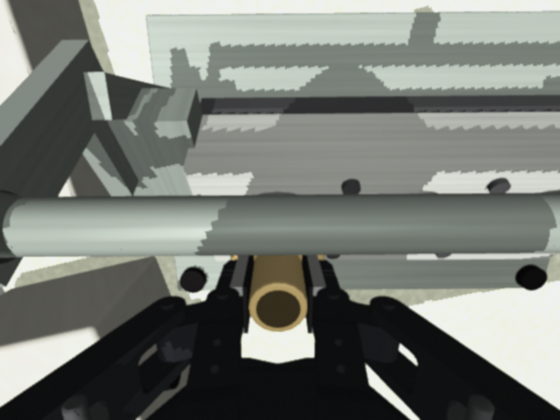

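Call:
{"op": "drive_tool", "data": {"steps": [[-0.002,0,0.0003,0,0.015],[-0.002,0,0.0004,0,0.015],[0,0,0,0,0.015]]}}

```text
clock: 11.9
position: [650.5, -202.7, 133.2]
ee_rot: [-0.617, 0.787, -0.002, -0.001]
contact_force: [-3.1, -6.7, 5.4]
gripper_width: 24.9
```

```bash
python3 rel.py 2 -19 57
```

```text
t 11.9 pos [ 650.5  -202.65  133.2 ] F [-3.11 -6.74  5.37] tq [-2.45  1.13 -0.03] w 24.9
now u,v,y: -16.6 59.6 0.5 yaw y-axis -13.84 tool shift to go: [-2.37  0.46  2.58]
```

Call:
{"op": "drive_tool", "data": {"steps": [[-0.001,0.0005,0.002,0,0.015],[-0.002,0,0.001,0,0.015],[-0.002,0,0.001,0,0.015],[0,0,0,0,0.015]]}}

```text
clock: 12.3
position: [651.9, -198.5, 133.1]
ee_rot: [-0.617, 0.787, -0.004, -0.001]
contact_force: [-6.1, -8.0, 17.3]
gripper_width: 24.7
```

```bash
python3 rel.py 2 -19 57; python3 - <<'E'
from h import *
im,d=arm.get_image("scene");cv2.imwrite("pics/s10.png",cv2.resize(im[170:250,160:260],(800,640),interpolation=cv2.INTER_CUBIC)[20:620])
E
```

```text
t 12.3 pos [ 651.93 -198.54  133.1 ] F [-6.15 -8.04 17.3 ] tq [-2.24  2.19 -0.03] w 24.7
now u,v,y: -21.0 59.5 0.9 yaw y-axis -13.77 tool shift to go: [1.96 0.87 2.51]
```

View pics/s10.png

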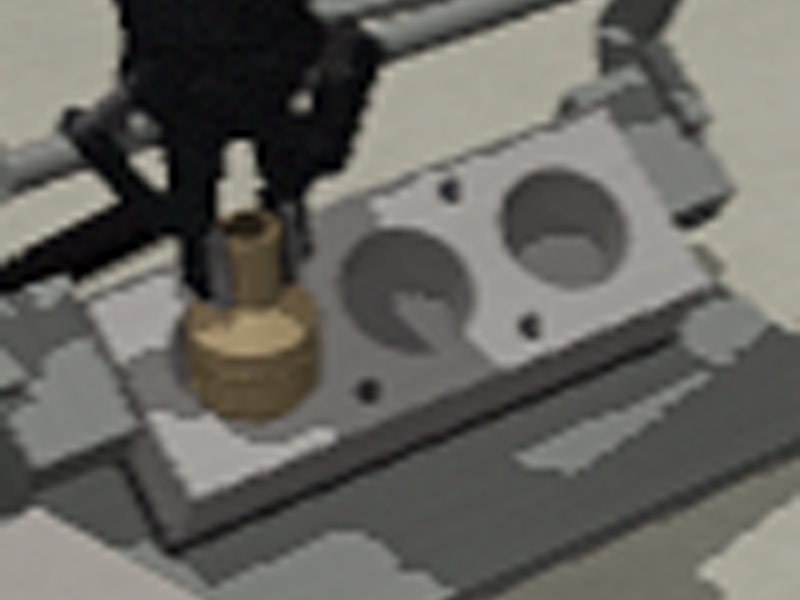

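```bash
python3 - <<'E'
from h import *
K,C=cam("scene")
G=np.array([651.9,-198.5,133.1+19]);u=np.array([-.238,-.971,0])
im,d=arm.get_image("scene");big=cv2.resize(im[170:250,160:260],(800,640),interpolation=cv2.INTER_CUBIC)
for th,col in((0,(0,0,255)),(15,(0,255,0)),(30,(255,0,0))):
    t=np.radians(th);ax=-np.sin(t)*u+np.array([0,0,np.cos(t)])
    for h in(90,78,28,0):
        q=proj(K,C,G+(h-78)*ax);cv2.circle(big,(int((q[0]-159.5)*8),int((q[1]-169.5)*8)),4,col,-1)
cv2.imwrite("pics/s11.png",big[20:620])
D=d
P=cloud(K,C,D);v,uu=np.mgrid[195:232,178:205]
hsv=cv2.cvtColor(im,cv2.COLOR_BGR2HSV)
m=(hsv[...,1]>70)&(hsv[...,0]<30);m[:195]=0;m[232:]=0;m[:,:178]=0;m[:,205:]=0
q=P[m];rel=q-G;U=rel@u;V=rel[:,2]
for a in range(-90,20,8):
    k=(V>a)&(V<a+8)
    if k.sum()>3: print(a,k.sum(),"u range",U[k].min().round(1),U[k].max().round(1),"med",np.median(U[k]).round(1))
E
```

```text
-74 7 u range -22.0 59.1 med -13.4
-66 27 u range -25.1 10.0 med -16.3
-58 29 u range -25.5 44.8 med -19.1
-50 31 u range -27.2 4.7 med -18.6
-42 32 u range -26.1 13.9 med -20.7
-34 63 u range -29.0 16.5 med -13.8
-26 26 u range -18.5 8.2 med -10.7
-18 13 u range -16.8 -9.1 med -12.1
-10 14 u range -19.3 -4.4 med -12.7
-2 13 u range -18.1 -10.1 med -14.6
6 32 u range -21.0 5.6 med -10.7
14 6 u range -21.9 -2.5 med -8.4
```

View pics/s11.png

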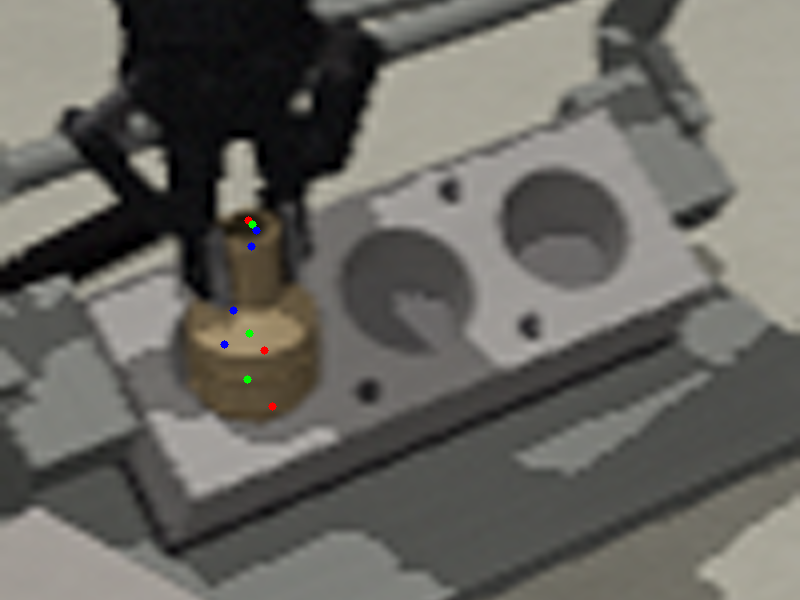

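Call:
{"op": "drive_tool", "data": {"steps": [[-0.002,0.0005,0,0,0.015],[-0.002,0,0,0,0.015],[-0.002,0,0.0005,0,0.015],[-0.001,0,0.0005,0,0.015],[0,0,0,0,0.015]]}}

```text
clock: 12.9
position: [653.7, -191.3, 132.9]
ee_rot: [-0.617, 0.787, -0.004, -0.0]
contact_force: [-6.8, -4.5, 18.1]
gripper_width: 24.7
```

```bash
cat > tilt.py <<'E'
from h import *
import sys
def tilt(name):
    K,C=cam("scene");st=arm.read_state();G=st["position"]+[0,0,19];u=np.array([-.238,-.971,0])
    im,d=arm.get_image("scene");q0=proj(K,C,G);x0,y0=int(q0[0])-50,int(q0[1])-35
    big=cv2.resize(im[y0:y0+75,x0:x0+100],(800,600),interpolation=cv2.INTER_CUBIC)
    for th,col in((0,(0,0,255)),(20,(0,255,0)),(35,(255,0,0))):
        t=np.radians(th);ax=-np.sin(t)*u+np.array([0,0,np.cos(t)])
        for h in(90,28):
            q=proj(K,C,G+(h-78)*ax);cv2.circle(big,(int((q[0]-x0+.5)*8),int((q[1]-y0+.5)*8)),4,col,-1)
    cv2.imwrite(f"pics/{name}.png",big)
tilt(sys.argv[1])
E
python3 rel.py 2 -19 57; python3 tilt.py t1
```

```text
t 12.9 pos [ 653.68 -191.28  132.92] F [-6.85 -4.49 18.1 ] tq [-1.9   2.26 -0.1 ] w 24.7
now u,v,y: -28.4 59.3 0.8 yaw y-axis -13.76 tool shift to go: [9.43 0.85 2.36]
```

View pics/t1.png

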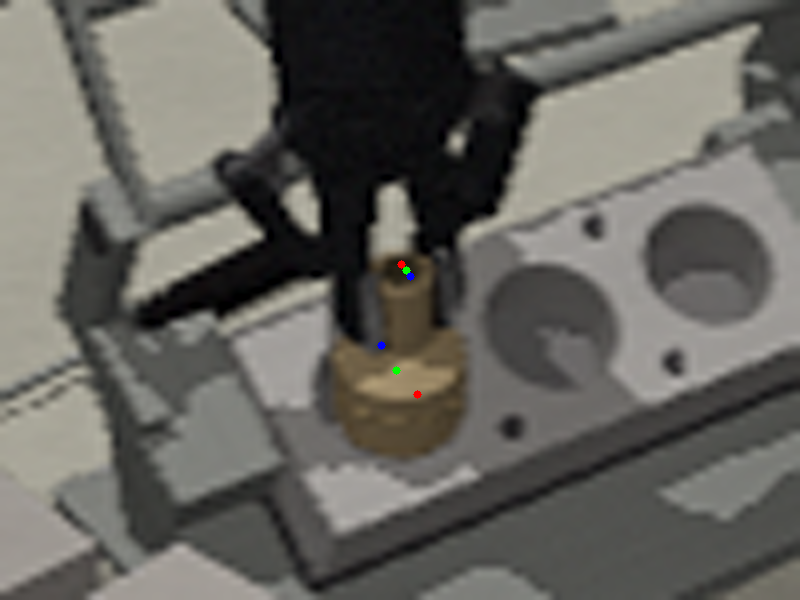

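Call:
{"op": "drive_tool", "data": {"steps": [[-0.002,0.001,0,0,0.015],[-0.002,0.001,0.001,0,0.015],[-0.002,0,0.001,0,0.015],[-0.002,0,0.001,0,0.015],[0,0,0,0,0.015]]}}

```text
clock: 13.45
position: [655.4, -182.8, 131.8]
ee_rot: [-0.618, 0.786, -0.006, 0.001]
contact_force: [-6.2, -3.7, 23.3]
gripper_width: 24.8
```

```bash
python3 rel.py 2 -19 57; python3 tilt.py t2
```

```text
t 13.45 pos [ 655.37 -182.79  131.81] F [-6.23 -3.69 23.3 ] tq [-1.64  2.05 -0.07] w 24.8
now u,v,y: -37.1 58.2 0.5 yaw y-axis -13.7 tool shift to go: [18.08  0.5   1.3 ]
```

View pics/t2.png

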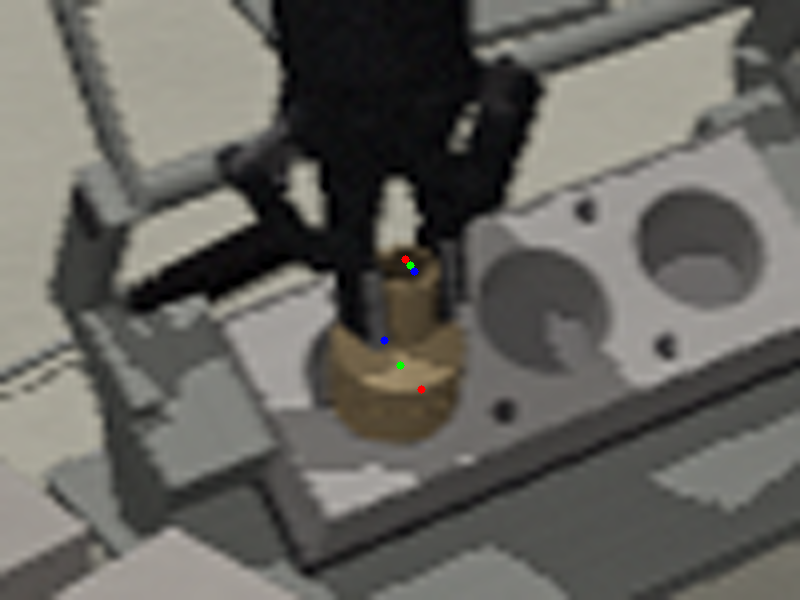

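Call:
{"op": "drive_tool", "data": {"steps": [[-0.001,0.001,0.002,0,0.015],[0,0.0005,0.002,0,0.015],[0,0,0.002,0,0.015],[0,0,0,0,0.015]]}}

```text
clock: 13.9
position: [655.6, -181.9, 131.3]
ee_rot: [-0.618, 0.786, -0.008, 0.003]
contact_force: [-10.4, -1.4, 39.2]
gripper_width: 24.7
```

```bash
python3 rel.py 2 -19 57; python3 tilt.py t3
```

```text
t 13.9 pos [ 655.62 -181.89  131.3 ] F [-10.42  -1.43  39.16] tq [-0.86  3.48 -0.11] w 24.7
now u,v,y: -38.0 57.7 0.5 yaw y-axis -13.61 tool shift to go: [19.01  0.55  0.8 ]
```

View pics/t3.png

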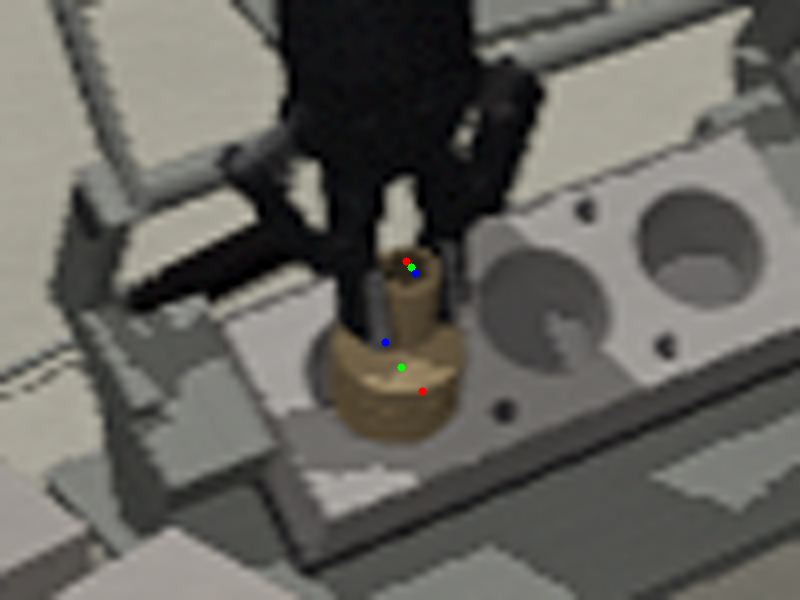

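```bash
cat > ov.py <<'E'
from h import *
from rel import W
import sys
def ov(name,th,k,du):
    K,C=cam("scene");st=arm.read_state();G=st["position"]+[0,0,19];u=np.array([-.238,-.971,0]);y=np.array([.971,-.238,0]);z=np.array([0,0,1.])
    im,d=arm.get_image("scene");q0=proj(K,C,G);x0,y0=int(q0[0])-50,int(q0[1])-35
    big=cv2.resize(im[y0:y0+75,x0:x0+100],(800,600),interpolation=cv2.INTER_CUBIC)
    def circ(c,a,b,r,col):
        p=[proj(K,C,c+r*(np.cos(t)*a+np.sin(t)*b)) for t in np.linspace(0,2*np.pi,60)]
        cv2.polylines(big,[((np.array(p)-[x0-.5,y0-.5])*8).astype(np.int32)],True,col,1)
    a=np.radians(35);s=np.cos(a)*u+np.sin(a)*z
    for w in W.values():
        circ(np.array(w),s,y,30,(0,0,255)); circ(np.array(w)+du*u,s,y,30,(0,255,255))
    t=np.radians(th);ax=-np.sin(t)*u+np.cos(t)*z;r=np.cos(t)*u+np.sin(t)*z
    for h,rr in((0,17),(12,27),(45,27),(90,13)): circ(G+(h-78)*ax,r,y,rr,(0,255,0))
    cv2.imwrite(f"pics/{name}.png",big)
ov(sys.argv[1],float(sys.argv[2]),int(sys.argv[3]),float(sys.argv[4]))
E
python3 ov.py o1 22 2 -4
```

```text
(no output)
```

View pics/o1.png

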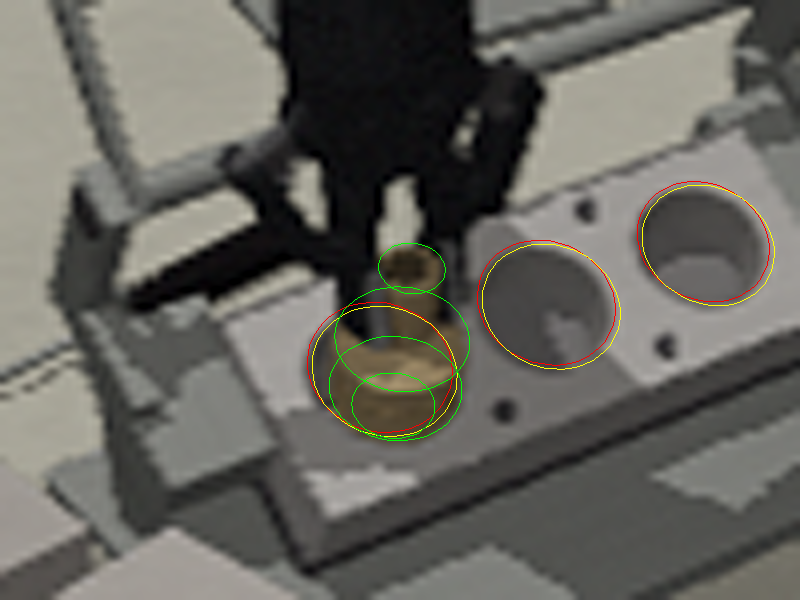

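Call:
{"op": "drive_tool", "data": {"steps": [[0.002,-0.0015,-0.005,0,0.015],[0.002,-0.0015,-0.005,0,0.015],[0.002,-0.001,-0.005,0,0.015],[0,0,-0.004,0,0.015],[0,0,0,0,0.015],[0,0,0,0,0.015]]}}

```text
clock: 14.6
position: [653.3, -184.9, 134.2]
ee_rot: [-0.617, 0.787, 0.001, -0.001]
contact_force: [-0.3, 0.4, -1.8]
gripper_width: 24.6
```

```bash
python3 rel.py 2 -29 61; python3 ov.py o2 25 2 -3; python3 - <<'E'
from h import *
im,d=arm.get_image("wrist");cv2.imwrite("pics/w12.png",im)
E
```

```text
t 14.6 pos [ 653.33 -184.88  134.19] F [-0.3   0.38 -1.8 ] tq [-0.    0.01  0.01] w 24.6
now u,v,y: -34.6 60.6 -1.0 yaw y-axis -13.86 tool shift to go: [ 5.57 -1.04 -0.41]
```

View pics/o2.png

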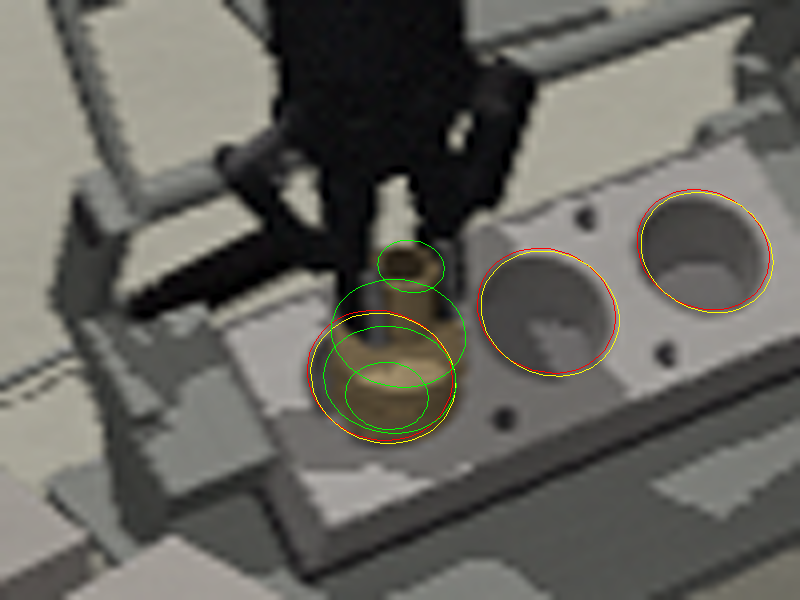

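View pics/w12.png

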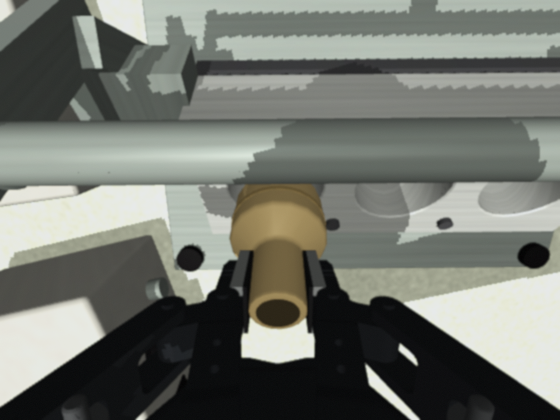

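Call:
{"op": "drive_tool", "data": {"steps": [[0.003,-0.001,0,0,0.015],[0.002,0,0.002,0,0.015],[0.001,0,0.002,0,0.015],[0.0015,0,0.002,0,0.015],[0.0015,0,0.002,0,0.015],[0,0,0,0,0.015]]}}

```text
clock: 15.3
position: [652.4, -194.5, 127.2]
ee_rot: [-0.617, 0.787, 0.0, -0.0]
contact_force: [0.2, -0.2, -2.2]
gripper_width: 24.7
```

```bash
python3 rel.py 2 -25 51; python3 - <<'E'
from h import *
im,d=arm.get_image("wrist");cv2.imwrite("pics/w13.png",im)
E
```

```text
t 15.3 pos [ 652.39 -194.52  127.19] F [ 0.25 -0.18 -2.18] tq [-0.08 -0.02  0.02] w 24.7
now u,v,y: -25.0 53.6 0.3 yaw y-axis -13.87 tool shift to go: [-0.01  0.35  2.59]
```

View pics/w13.png

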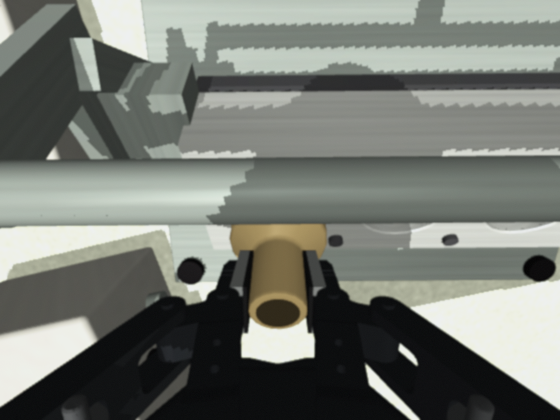

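Call:
{"op": "drive_tool", "data": {"steps": [[0,0,0.002,0,0.015],[0.001,0,0.002,0,0.015],[0.001,0,0.002,0,0.015],[0,0,0,0,0.015]]}}

```text
clock: 15.75
position: [652.5, -197.6, 124.0]
ee_rot: [-0.617, 0.787, -0.002, -0.0]
contact_force: [-1.9, -3.6, 4.7]
gripper_width: 24.7
```

```bash
python3 rel.py 2 -25 51
```

```text
t 15.75 pos [ 652.51 -197.57  123.97] F [-1.89 -3.63  4.67] tq [-1.28  0.68 -0.01] w 24.7
now u,v,y: -22.0 50.4 1.2 yaw y-axis -13.81 tool shift to go: [-2.94  1.19 -0.64]
```

Call:
{"op": "drive_tool", "data": {"steps": [[-0.002,0.0005,0.001,0,0.015],[-0.002,0.0005,0.001,0,0.015],[-0.002,0,0.001,0,0.015],[-0.002,0,0.001,0,0.015],[0,0,0,0,0.015]]}}

```text
clock: 16.25
position: [653.5, -192.1, 122.5]
ee_rot: [-0.617, 0.787, -0.004, -0.001]
contact_force: [-5.4, -8.8, 13.4]
gripper_width: 24.4
```

```bash
python3 rel.py 2 -34 44;python3 ov.py o3 30 2 -3; python3 - <<'E'
from h import *
im,d=arm.get_image("wrist");cv2.imwrite("pics/w14.png",im)
E
```

```text
t 16.25 pos [ 653.48 -192.12  122.48] F [-5.36 -8.82 13.39] tq [-3.11  1.7  -0.09] w 24.4
now u,v,y: -27.6 48.9 0.8 yaw y-axis -13.79 tool shift to go: [-6.45  0.86  4.84]
```

View pics/o3.png

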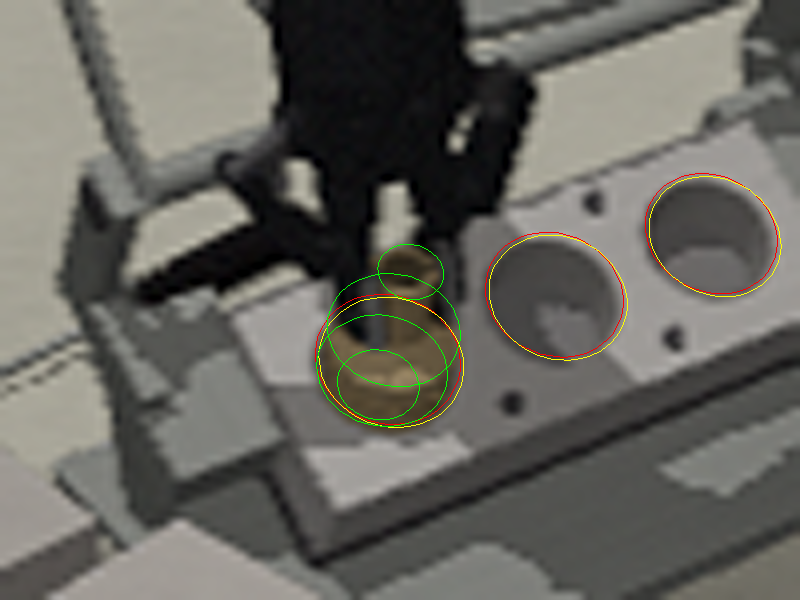

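View pics/w14.png

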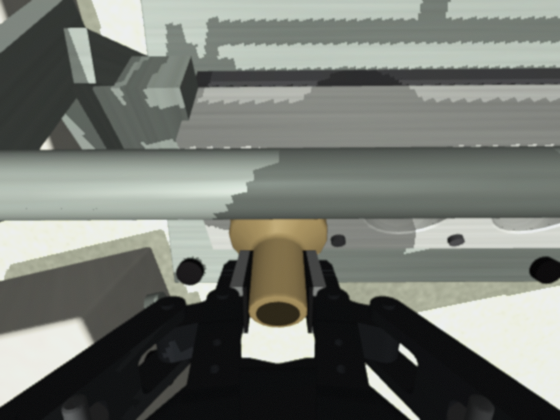

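Call:
{"op": "drive_tool", "data": {"steps": [[-0.002,0.0005,0.001,0,0.015],[-0.002,0,0.001,0,0.015],[-0.002,0,0.001,0,0.015],[-0.001,0,0.002,0,0.015],[0,0,0,0,0.015]]}}

```text
clock: 16.85
position: [655.3, -184.4, 116.9]
ee_rot: [-0.617, 0.787, -0.004, -0.0]
contact_force: [-3.2, -6.2, 11.2]
gripper_width: 24.7
```

```bash
python3 rel.py 2 -34 44
```

```text
t 16.85 pos [ 655.33 -184.44  116.86] F [-3.19 -6.2  11.17] tq [-2.59  1.13 -0.08] w 24.7
now u,v,y: -35.5 43.3 0.8 yaw y-axis -13.79 tool shift to go: [ 1.49  0.8  -0.74]
```

Call:
{"op": "drive_tool", "data": {"steps": [[0.0015,0,0.0015,0,0.015],[0.0015,0,0.0016,0,0.015],[0.0012,0,0.0016,0,0.015],[0.0012,0,0.0016,0,0.015],[0,0,0,0,0.015]]}}

```text
clock: 17.35
position: [654.1, -189.4, 109.8]
ee_rot: [-0.617, 0.787, -0.003, -0.0]
contact_force: [-1.8, -6.3, 9.3]
gripper_width: 24.9
```

```bash
python3 rel.py 2 -25 33; python3 ov.py o4 35 2 -3; python3 - <<'E'
from h import *
im,d=arm.get_image("wrist");cv2.imwrite("pics/w15.png",im)
E
```

```text
t 17.35 pos [ 654.05 -189.43  109.78] F [-1.8  -6.28  9.34] tq [-2.45  0.83 -0.06] w 24.9
now u,v,y: -30.3 36.2 0.8 yaw y-axis -13.81 tool shift to go: [5.31 0.77 3.2 ]
```

View pics/o4.png

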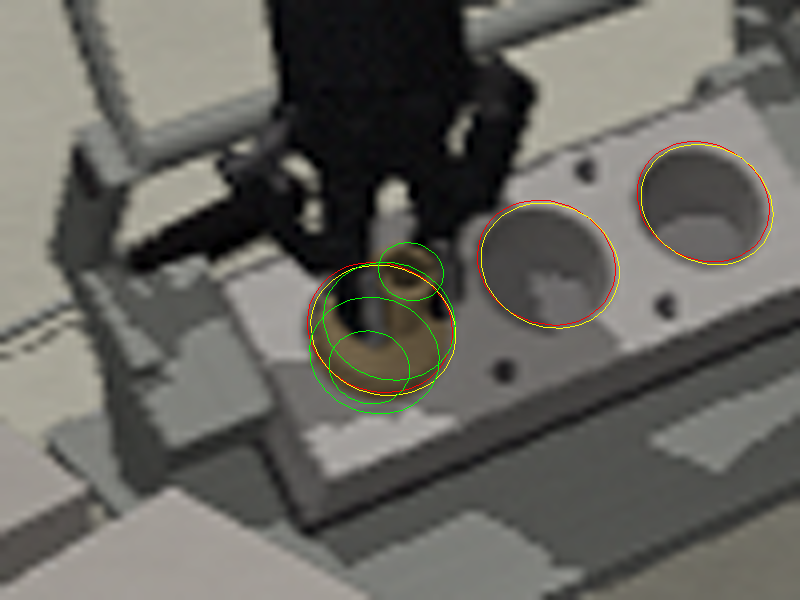

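View pics/w15.png

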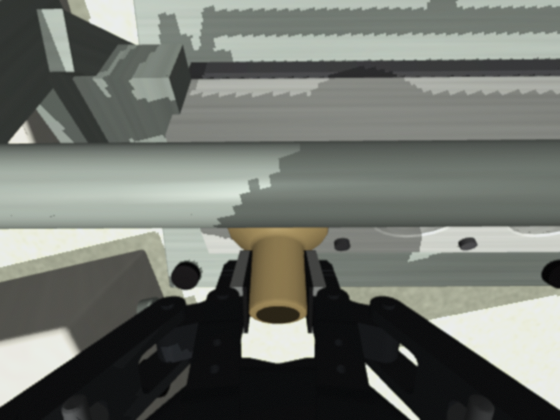

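Call:
{"op": "drive_tool", "data": {"steps": [[0.0016,0,-0.0011,0,0.015],[0.0012,0,0.0016,0,0.015],[0.0012,0,0.0016,0,0.015],[0.0006,0,0.0008,0,0.015],[0,0,0,0,0.015]]}}

```text
clock: 17.95
position: [653.0, -192.6, 105.6]
ee_rot: [-0.617, 0.787, -0.002, 0.0]
contact_force: [-1.2, -4.8, 6.5]
gripper_width: 24.9
```

```bash
cat >> rel.py <<'E'
    st=arm.read_state();k=int(sys.argv[1]);p=st["position"]-np.array(W[k]);u=p@np.array([-.238,-.971,0]);v=p[2]+19
    F=st["contact_force"];Fu=F@np.array([-.238,-.971,0]);Fv=F[2]+2
    c,s=.8192,.5736
    print("s %.1f n %.1f depth %.1f | Fs %.1f Fn %.1f Fy %.1f"%(u*c+v*s,-u*s+v*c,78+u*s-v*c,Fu*c+Fv*s,-Fu*s+Fv*c,F@np.array([.971,-.238,0])))
E
python3 rel.py 2 -25 33
```

```text
File "rel.py", line 12
    st=arm.read_state();k=int(sys.argv[1]);p=st["position"]-np.array(W[k]);u=p@np.array([-.238,-.971,0]);v=p[2]+19
IndentationError: unexpected indent
```

```bash
sed -i 's/^if __name__=="__main__": rel(/if __name__=="__main__":\n    rel(/' rel.py; python3 rel.py 2 -25 33
```

```text
t 17.95 pos [ 653.   -192.61  105.59] F [-1.16 -4.82  6.52] tq [-1.68  0.43 -0.01] w 24.9
now u,v,y: -27.0 32.0 0.5 yaw y-axis -13.82 tool shift to go: [ 1.99  0.49 -1.01]
s -3.8 n 41.7 depth 36.3 | Fs 8.9 Fn 4.1 Fy 0.0
```

Call:
{"op": "drive_tool", "data": {"steps": [[0.001,0,-0.0004,0,0.015],[0.0006,0,0.0008,0,0.015],[0,0,0,0,0.015]]}}

```text
clock: 18.25
position: [653.0, -192.8, 105.6]
ee_rot: [-0.617, 0.787, -0.002, 0.001]
contact_force: [-0.8, -0.9, 7.8]
gripper_width: 24.8
```

```bash
python3 rel.py 2 -25 33
```

```text
t 18.25 pos [ 652.98 -192.85  105.64] F [-0.85 -0.94  7.82] tq [-0.51  0.52 -0.05] w 24.8
now u,v,y: -26.7 32.0 0.5 yaw y-axis -13.79 tool shift to go: [ 1.75  0.52 -0.96]
s -3.5 n 41.6 depth 36.4 | Fs 6.5 Fn 7.4 Fy -0.6
```

Call:
{"op": "drive_tool", "data": {"steps": [[0.0006,0,0.0008,0,0.015],[0.0006,0,0.0008,0,0.015],[0,0,0,0,0.015]]}}

```text
clock: 18.55
position: [653.1, -193.0, 105.6]
ee_rot: [-0.617, 0.787, -0.002, 0.002]
contact_force: [-2.7, 3.5, 14.2]
gripper_width: 25.1
```

```bash
python3 rel.py 2 -25 33
```

```text
t 18.55 pos [ 653.06 -192.96  105.58] F [-2.75  3.55 14.18] tq [ 0.75  1.06 -0.11] w 25.1
now u,v,y: -26.7 32.0 0.6 yaw y-axis -13.77 tool shift to go: [ 1.67  0.63 -1.03]
s -3.5 n 41.5 depth 36.5 | Fs 7.0 Fn 14.9 Fy -3.5
```

Force along the well axis rose from 4 to 7 to 15 N with no further motion, and the depth stayed at 36.4–36.5 mm. The chamber is on its seat, so I'll unload slightly, release and retreat.

Call:
{"op": "drive_tool", "data": {"steps": [[-0.0006,0,-0.0008,0,0.015],[0,0,0,0,0.045],[0,0,0,0,0.045],[0,0,0,0,0.045],[-0.005,0,-0.01,0,0.045],[-0.02,0,-0.03,0,0.045],[-0.03,0,-0.03,0,0.045],[-0.04,0,-0.03,0,0.045]]}}

```text
clock: 19.35
position: [674.0, -100.8, 203.5]
ee_rot: [-0.616, 0.788, -0.0, -0.0]
contact_force: [0.6, 0.0, -0.7]
gripper_width: 45.3
```

```bash
python3 rel.py 2 -25 33; python3 - <<'E'
from h import *
im,d=arm.get_image("scene");cv2.imwrite("pics/s20.png",cv2.resize(im[130:260,130:280],(800,600),interpolation=cv2.INTER_CUBIC))
st=arm.read_state();im,d=arm.get_image("wrist");cv2.imwrite("pics/w20.png",im);np.savez("pics/w20.npz",d=d,pos=st["position"],rot=st["ee_rot"])
E
```

```text
t 19.35 pos [ 674.   -100.81  203.53] F [ 0.63  0.03 -0.7 ] tq [-0.   -0.14 -0.03] w 45.3
now u,v,y: -121.1 129.9 -1.0 yaw y-axis -13.99 tool shift to go: [96.12 -1.32 96.95]
s -24.7 n 175.9 depth -97.9 | Fs 0.6 Fn 1.2 Fy 0.6
```

View pics/s20.png

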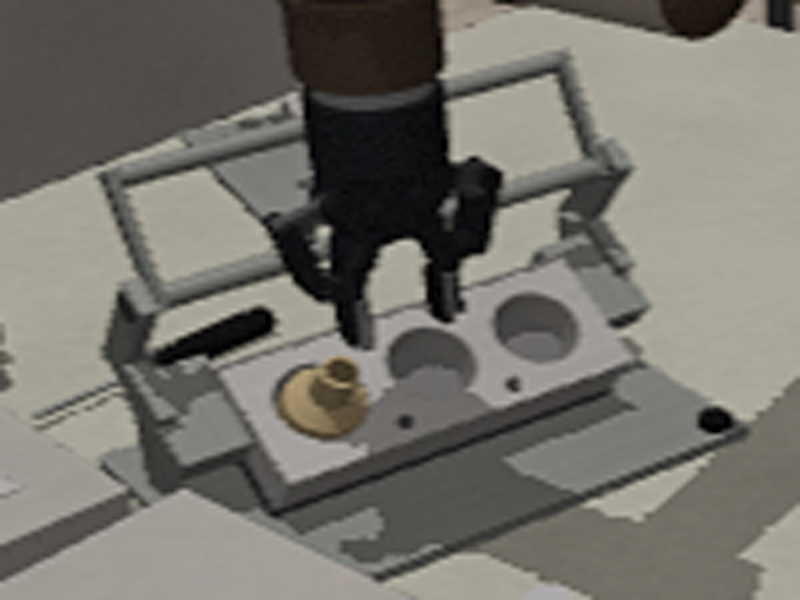

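View pics/w20.png

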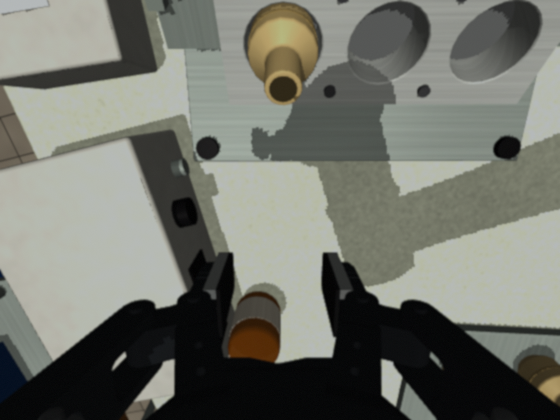

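Call:
{"op": "drive_tool", "data": {"steps": [[-0.026,0.025,0,0,0.05],[-0.026,0.025,0,0,0.05],[-0.026,0.025,0,0,0.05],[-0.026,0.025,0,0,0.05],[-0.026,0.025,0,0,0.05],[-0.026,0.025,0,0,0.05],[-0.026,0.025,0,0,0.05],[-0.026,0.025,0.01,0,0.05],[-0.026,0.025,0.02,0,0.05],[-0.0265,0.023,0.02,0,0.05],[0,0,0,0,0.05],[0,0,0,0,0.05],[0,0,0,0,0.05]]}}

```text
clock: 20.75
position: [496.3, 211.3, 152.7]
ee_rot: [-0.616, 0.787, -0.0, 0.001]
contact_force: [0.7, -0.1, -0.4]
gripper_width: 50.3
```

```bash
python3 - <<'E'
from h import *
st=arm.read_state();im,d=arm.get_image("wrist");cv2.imwrite("pics/w21.png",im);np.savez("pics/w21.npz",d=d,pos=st["position"],rot=st["ee_rot"])
M=R.from_quat(st["ee_rot"]).as_matrix();K,C=cam("wrist",st)
print(st["clock"],st["position"],M.T@(np.array([495.7,212,63])-st["position"]),proj(K,C,np.array([496,213.1,94])),proj(K,C,np.array([395.7,243,94])))
E
```

```text
20.75 [496.31 211.31 152.66] [-0.46  0.84 89.66] (np.float64(278.1595766727319), np.float64(228.73126780672973)) (np.float64(424.86716704955336), np.float64(235.49936881130506))
```

View pics/w21.png

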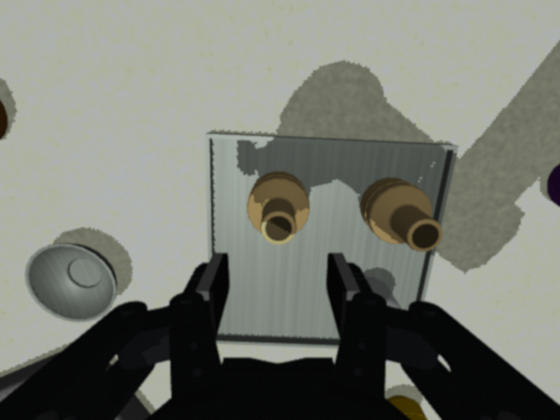

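Call:
{"op": "drive_tool", "data": {"steps": [[-0.0005,0.0005,0.03,0,0.05],[0,0,0.03,0,0.05],[0,0,0.02,0,0.05],[0,0,0.01,0,0.05],[0,0,0,0,0.05],[0,0,0,0,0.02],[0,0,0,0,0.015],[0,0,0,0,0.015],[0,0,0,0,0.015]]}}

```text
clock: 21.7
position: [496.4, 212.8, 63.6]
ee_rot: [-0.617, 0.787, -0.0, 0.002]
contact_force: [0.1, 1.1, 5.3]
gripper_width: 24.5
```

Call:
{"op": "drive_tool", "data": {"steps": [[0,0,-0.02,0,0.015],[0,0,-0.04,0,0.015],[0,0,-0.04,0,0.015],[0,0,-0.03,0,0.015],[0,0,0,0,0.015]]}}

```text
clock: 22.2
position: [497.2, 213.5, 196.7]
ee_rot: [-0.617, 0.787, -0.0, 0.005]
contact_force: [1.3, 1.5, -1.3]
gripper_width: 24.5
```

```bash
python3 rel.py 1 -4.5 110
```

```text
t 22.2 pos [497.18 213.54 196.67] F [ 1.3   1.52 -1.26] tq [ 0.04 -0.06 -0.01] w 24.5
now u,v,y: -384.3 123.2 -167.5 yaw y-axis -13.82 tool shift to go: [ 379.85 -167.8    11.43]
s -244.2 n 321.3 depth -243.3 | Fs -1.0 Fn 1.6 Fy 0.9
```

Call:
{"op": "drive_tool", "data": {"steps": [[0.033,-0.0146,0,0,0.015],[0.033,-0.0146,0,0,0.015],[0.033,-0.0146,0,0,0.015],[0.033,-0.0146,0,0,0.015],[0.033,-0.0146,0,0,0.015],[0.033,-0.0146,0,0,0.015],[0.033,-0.0146,0,0,0.015],[0.033,-0.0146,0,0,0.015],[0.033,-0.0146,0,0,0.015],[0.033,-0.0146,0,0,0.015],[0.03,-0.0132,0,0,0.015],[0.02,-0.0088,0.005,0,0.015],[0,0,0.005,0,0.015],[0,0,0,0,0.015],[0,0,0,0,0.015]]}}

```text
clock: 23.7
position: [566.7, -196.3, 181.0]
ee_rot: [-0.617, 0.787, 0.001, -0.001]
contact_force: [-0.4, -0.1, -2.4]
gripper_width: 24.5
```

```bash
python3 rel.py 1 -4.5 59
```

```text
t 23.7 pos [ 566.69 -196.26  181.01] F [-0.37 -0.11 -2.43] tq [ 0.02 -0.02  0.01] w 24.5
now u,v,y: -2.9 107.5 -2.5 yaw y-axis -13.83 tool shift to go: [-1.57 -2.58 48.51]
s 59.3 n 89.8 depth -11.8 | Fs -0.1 Fn -0.5 Fy -0.3
```

Call:
{"op": "drive_tool", "data": {"steps": [[-0.0016,-0.0028,0.02,0,0.015],[0,0,0.014,0,0.015],[0,0,0.008,0,0.015],[0,0,0.004,0,0.015],[0,0,0.0025,0,0.015],[0,0,0.001,0,0.015],[0,0,0,0,0.015]]}}

```text
clock: 24.4
position: [571.0, -195.8, 133.1]
ee_rot: [-0.617, 0.787, -0.0, 0.001]
contact_force: [0.2, 2.9, -1.8]
gripper_width: 24.3
```

```bash
python3 rel.py 1 -4.5 58
```

```text
t 24.4 pos [ 570.99 -195.81  133.07] F [ 0.17  2.94 -1.82] tq [ 0.8  -0.18  0.01] w 24.3
now u,v,y: -4.4 59.6 1.6 yaw y-axis -13.85 tool shift to go: [-0.1   1.59  1.57]
s 30.6 n 51.3 depth 26.7 | Fs -2.3 Fn 1.8 Fy -0.5
```

Call:
{"op": "drive_tool", "data": {"steps": [[-0.002,0.001,0.001,0,0.015],[-0.002,0,0.001,0,0.015],[-0.003,0,0,0,0.015],[-0.003,0,0.0005,0,0.015],[-0.003,0,0.0005,0,0.015],[-0.003,0,0.0005,0,0.015],[-0.003,0,0.0005,0,0.015],[-0.003,0,0.0005,0,0.015],[0,0,0,0,0.015]]}}

```text
clock: 25.3
position: [574.7, -177.3, 132.2]
ee_rot: [-0.617, 0.787, -0.002, -0.002]
contact_force: [-5.2, -5.5, 13.2]
gripper_width: 24.9
```

```bash
python3 rel.py 1 -4.5 58
```

```text
t 25.3 pos [ 574.71 -177.31  132.16] F [-5.24 -5.53 13.22] tq [-2.1   1.89  0.06] w 24.9
now u,v,y: -23.2 58.7 0.8 yaw y-axis -13.75 tool shift to go: [18.75  0.81  0.76]
s 14.6 n 61.4 depth 16.6 | Fs 14.2 Fn 8.7 Fy -3.8
```

Call:
{"op": "drive_tool", "data": {"steps": [[-0.003,0.0005,0.0005,0,0.015],[-0.003,0.0005,0.0005,0,0.015],[-0.003,0.0005,0.001,0,0.015],[-0.003,0,0.001,0,0.015],[-0.002,0,0.001,0,0.015],[0,0,0,0,0.015]]}}

```text
clock: 25.9
position: [578.6, -163.1, 130.6]
ee_rot: [-0.618, 0.786, -0.004, 0.0]
contact_force: [-5.3, -3.1, 20.2]
gripper_width: 24.6
```

```bash
python3 rel.py 1 -4.5 58
```

```text
t 25.9 pos [ 578.57 -163.06  130.62] F [-5.32 -3.1  20.24] tq [-1.39  1.95 -0.04] w 24.6
now u,v,y: -38.0 57.1 1.2 yaw y-axis -13.7 tool shift to go: [33.51  1.19 -0.74]
s 1.6 n 68.6 depth 9.4 | Fs 16.3 Fn 15.8 Fy -4.4
```

Call:
{"op": "drive_tool", "data": {"steps": [[0.002,-0.0005,-0.004,0,0.015],[0.002,-0.0005,-0.004,0,0.015],[0.0015,0,-0.003,0,0.015],[0.003,0,0,0,0.015],[0.002,0,0.001,0,0.015],[0.001,0,0.002,0,0.015],[0.0015,0,0.002,0,0.015],[0.0015,0,0.002,0,0.015],[0,0,0,0,0.015]]}}

```text
clock: 26.8
position: [573.8, -175.1, 127.4]
ee_rot: [-0.617, 0.787, 0.0, -0.0]
contact_force: [-0.1, -1.0, -1.8]
gripper_width: 24.7
```

```bash
python3 rel.py 1 -25 53.5;  python3 - <<'E'
from h import *
im,d=arm.get_image("wrist");cv2.imwrite("pics/w22.png",im)
E
```

```text
t 26.8 pos [ 573.77 -175.05  127.36] F [-0.06 -0.99 -1.82] tq [ 0.03 -0.02  0.01] w 24.7
now u,v,y: -25.2 53.9 -0.7 yaw y-axis -13.87 tool shift to go: [ 0.22 -0.65  0.35]
s 10.2 n 58.6 depth 19.4 | Fs 0.9 Fn -0.4 Fy 0.2
```

View pics/w22.png

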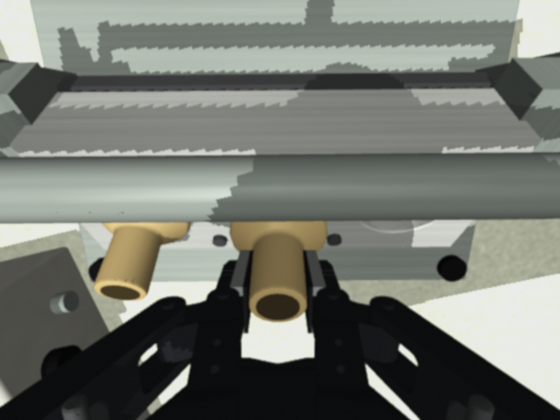

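Call:
{"op": "drive_tool", "data": {"steps": [[0,-0.001,0.002,0,0.015],[0.001,0,0.002,0,0.015],[0.001,0,0.002,0,0.015],[0,0,0,0,0.015],[-0.002,0,0.001,0,0.015],[-0.002,0,0.001,0,0.015],[-0.002,0,0.001,0,0.015],[-0.002,0,0.001,0,0.015],[0,0,0,0,0.015]]}}

```text
clock: 27.75
position: [576.1, -171.7, 120.7]
ee_rot: [-0.617, 0.787, -0.002, -0.002]
contact_force: [-4.0, -6.4, 8.2]
gripper_width: 24.6
```

```bash
python3 rel.py 1 -25 53.5
```

```text
t 27.75 pos [ 576.14 -171.7   120.68] F [-4.   -6.4   8.23] tq [-2.4   1.48  0.  ] w 24.6
now u,v,y: -29.0 47.2 0.9 yaw y-axis -13.78 tool shift to go: [ 4.07  0.85 -6.3 ]
s 3.3 n 55.3 depth 22.7 | Fs 11.7 Fn 4.3 Fy -2.4
```

Call:
{"op": "drive_tool", "data": {"steps": [[-0.002,0.0005,0.001,0,0.015],[-0.002,0,0.001,0,0.015],[-0.002,0,0.001,0,0.015],[-0.001,0,0.002,0,0.015],[0,0,0,0,0.015]]}}

```text
clock: 28.25
position: [578.5, -164.6, 116.1]
ee_rot: [-0.617, 0.787, -0.002, -0.0]
contact_force: [-4.1, -5.8, 8.3]
gripper_width: 24.8
```

```bash
python3 rel.py 1 -34 44
```

```text
t 28.25 pos [ 578.45 -164.57  116.13] F [-4.14 -5.8   8.28] tq [-2.16  1.05 -0.  ] w 24.8
now u,v,y: -36.5 42.6 1.4 yaw y-axis -13.78 tool shift to go: [ 2.53  1.4  -1.37]
s -5.5 n 55.9 depth 22.1 | Fs 11.3 Fn 4.6 Fy -2.6
```

Call:
{"op": "drive_tool", "data": {"steps": [[0.002,0.0005,0.0012,0,0.015],[0.0018,0.0005,0.0016,0,0.015],[0.0014,0,0.0016,0,0.015],[0.0012,0,0.0016,0,0.015],[0.0012,0,0.0016,0,0.015],[0,0,0,0,0.015]]}}

```text
clock: 28.85
position: [576.3, -170.9, 107.3]
ee_rot: [-0.617, 0.787, -0.002, 0.001]
contact_force: [-0.1, -6.0, 5.2]
gripper_width: 24.7
```

```bash
python3 rel.py 1 -34 44
```

```text
t 28.85 pos [ 576.32 -170.93  107.32] F [-0.05 -5.99  5.16] tq [-1.89  0.19  0.02] w 24.7
now u,v,y: -29.8 33.8 0.8 yaw y-axis -13.81 tool shift to go: [ -4.15   0.8  -10.19]
s -5.0 n 44.8 depth 33.2 | Fs 8.9 Fn 2.5 Fy 1.4
```

Call:
{"op": "drive_tool", "data": {"steps": [[0.0016,0,-0.0008,0,0.015],[0.0006,0,0.0008,0,0.015],[0.0006,0,0.0008,0,0.015],[0,0,0,0,0.015]]}}

```text
clock: 29.25
position: [575.6, -171.8, 106.5]
ee_rot: [-0.617, 0.787, -0.001, 0.001]
contact_force: [-1.2, 0.2, 9.2]
gripper_width: 24.4
```

```bash
python3 rel.py 1 -34 44
```

```text
t 29.25 pos [ 575.62 -171.79  106.48] F [-1.21  0.2   9.21] tq [-0.27  0.3   0.  ] w 24.4
now u,v,y: -28.8 33.0 0.4 yaw y-axis -13.8 tool shift to go: [ -5.17   0.33 -11.01]
s -4.7 n 43.6 depth 34.4 | Fs 6.5 Fn 9.1 Fy -1.2
```

Call:
{"op": "drive_tool", "data": {"steps": [[0.0007,0,0.0008,0,0.015],[0.0006,0,0.0008,0,0.015],[0,0,0,0,0.015]]}}

```text
clock: 29.55
position: [575.8, -171.9, 106.3]
ee_rot: [-0.617, 0.787, -0.001, 0.002]
contact_force: [-2.3, 6.7, 16.9]
gripper_width: 24.5
```

```bash
python3 rel.py 1 -34 44
```

```text
t 29.55 pos [ 575.77 -171.88  106.33] F [-2.32  6.67 16.95] tq [ 1.4   1.   -0.16] w 24.5
now u,v,y: -28.8 32.8 0.5 yaw y-axis -13.78 tool shift to go: [ -5.23   0.49 -11.16]
s -4.7 n 43.4 depth 34.6 | Fs 6.0 Fn 18.9 Fy -3.8
```

Call:
{"op": "drive_tool", "data": {"steps": [[-0.001,0,-0.001,0,0.015],[0,0,0,0,0.04],[0,0,0,0,0.045],[0,0,0,0,0.045],[-0.005,0,-0.01,0,0.045],[-0.02,0,-0.03,0,0.045],[-0.03,0,-0.03,0,0.045],[-0.04,0,-0.03,0,0.045]]}}

```text
clock: 30.35
position: [596.8, -80.1, 205.5]
ee_rot: [-0.616, 0.788, 0.0, -0.0]
contact_force: [1.2, -0.0, 0.3]
gripper_width: 45.0
```

```bash
python3 rel.py 1 -25 33; python3 - <<'E'
from h import *
st=arm.read_state();im,d=arm.get_image("wrist");cv2.imwrite("pics/w30.png",im);np.savez("pics/w30.npz",d=d,pos=st["position"],rot=st["ee_rot"])
M=R.from_quat(st["ee_rot"]).as_matrix()
print(M.T@(np.array([395.5,242,153])-st["position"]))
E
```

```text
t 30.35 pos [596.81 -80.1  205.46] F [ 1.15 -0.01  0.3 ] tq [ 0.04 -0.1  -0.  ] w 45.0
now u,v,y: -122.9 132.0 -0.9 yaw y-axis -13.99 tool shift to go: [97.91 -1.28 98.98]
s -25.0 n 178.6 depth -100.6 | Fs 1.1 Fn 2.0 Fy 1.1
[-263.9   273.18   52.51]
```

View pics/w30.png

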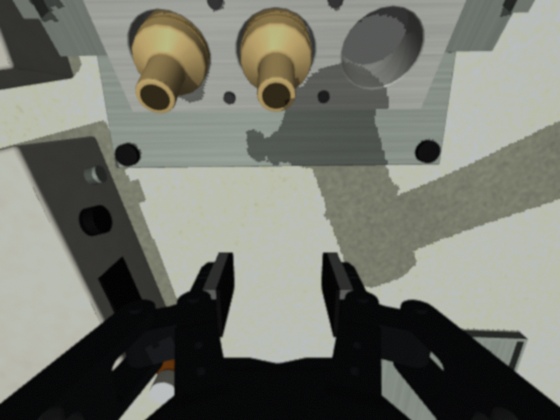

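Both chambers sit alike, with neck tops at (155,96) and (276,96) in the same row of pixels. On to the third.

Call:
{"op": "drive_tool", "data": {"steps": [[-0.0264,0.0273,0,0,0.05],[-0.0264,0.0273,0,0,0.05],[-0.0264,0.0273,0,0,0.05],[-0.0264,0.0273,0,0,0.05],[-0.0264,0.0273,0,0,0.05],[-0.0264,0.0273,0,0,0.05],[-0.0264,0.0273,0,0,0.05],[-0.0264,0.0273,0.01,0,0.05],[-0.0264,0.0273,0.02,0,0.05],[-0.0264,0.0273,0.02,0,0.05],[0,0,0,0,0.05],[0,0,0,0,0.05],[0,0,0,0,0.05]]}}

```text
clock: 31.7
position: [395.7, 241.4, 154.7]
ee_rot: [-0.617, 0.787, 0.0, 0.001]
contact_force: [0.1, 0.1, 0.3]
gripper_width: 49.8
```

```bash
python3 - <<'E'
from h import *
st=arm.read_state();im,d=arm.get_image("wrist");cv2.imwrite("pics/w31.png",im)
M=R.from_quat(st["ee_rot"]).as_matrix();K,C=cam("wrist",st)
print(st["clock"],st["position"],M.T@(np.array([395.5,242,63])-st["position"]),proj(K,C,np.array([395.7,243,94])))
E
```

```text
31.7 [395.69 241.4  154.71] [-0.45  0.39 91.71] (np.float64(277.6362168424134), np.float64(227.5244573274031))
```

View pics/w31.png

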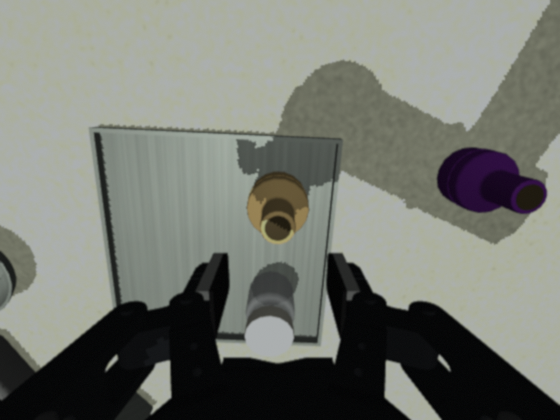

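Call:
{"op": "drive_tool", "data": {"steps": [[-0.0005,0.0004,0.03,0,0.05],[0,0,0.03,0,0.05],[0,0,0.02,0,0.05],[0,0,0.012,0,0.05],[0,0,0,0,0.05],[0,0,0,0,0.02],[0,0,0,0,0.015],[0,0,0,0,0.015],[0,0,0,0,0.015]]}}

```text
clock: 32.65
position: [395.9, 242.6, 63.3]
ee_rot: [-0.617, 0.787, 0.0, 0.002]
contact_force: [2.4, -1.9, 5.1]
gripper_width: 24.5
```

Call:
{"op": "drive_tool", "data": {"steps": [[0,0,-0.02,0,0.015],[0,0,-0.04,0,0.015],[0,0,-0.04,0,0.015],[0,0,-0.03,0,0.015],[0,0,0,0,0.015]]}}

```text
clock: 33.15
position: [396.4, 243.7, 196.2]
ee_rot: [-0.617, 0.787, 0.001, 0.005]
contact_force: [-0.1, -0.6, -1.8]
gripper_width: 24.5
```

```bash
python3 rel.py 0 -6 110
```

```text
t 33.15 pos [396.38 243.74 196.19] F [-0.08 -0.57 -1.79] tq [ 0.05 -0.03  0.07] w 24.5
now u,v,y: -389.7 122.7 -192.6 yaw y-axis -13.82 tool shift to go: [ 383.72 -192.92   10.31]
s -248.9 n 324.0 depth -246.0 | Fs 0.6 Fn -0.2 Fy 0.1
```

Call:
{"op": "drive_tool", "data": {"steps": [[0.033,-0.0165,0,0,0.015],[0.033,-0.0165,0,0,0.015],[0.033,-0.0165,0,0,0.015],[0.033,-0.0165,0,0,0.015],[0.033,-0.0165,0,0,0.015],[0.033,-0.0165,0,0,0.015],[0.033,-0.0165,0,0,0.015],[0.033,-0.0165,0,0,0.015],[0.033,-0.0165,0,0,0.015],[0.033,-0.0165,0,0,0.015],[0.03,-0.015,0,0,0.015],[0.023,-0.0115,0.005,0,0.015],[0,0,0.005,0,0.015],[0,0,0,0,0.015],[0,0,0,0,0.015]]}}

```text
clock: 34.65
position: [488.2, -175.0, 181.0]
ee_rot: [-0.617, 0.787, 0.001, -0.001]
contact_force: [0.0, 0.7, -1.7]
gripper_width: 24.7
```

```bash
python3 rel.py 0 -6.5 57.5
```

```text
t 34.65 pos [ 488.21 -175.05  181.04] F [ 0.01  0.73 -1.72] tq [ 0.01 -0.05  0.03] w 24.7
now u,v,y: -4.9 107.5 -3.8 yaw y-axis -13.84 tool shift to go: [-1.6  -3.88 50.03]
s 57.7 n 90.9 depth -12.9 | Fs -0.4 Fn 0.6 Fy -0.2
```

Call:
{"op": "drive_tool", "data": {"steps": [[-0.0015,-0.004,0.02,0,0.015],[0,0,0.014,0,0.015],[0,0,0.008,0,0.015],[0,0,0.004,0,0.015],[0,0,0.0025,0,0.015],[0,0,0.001,0,0.015],[0,0,0,0,0.015]]}}

```text
clock: 35.35
position: [493.6, -175.3, 133.0]
ee_rot: [-0.617, 0.787, -0.0, 0.0]
contact_force: [0.7, 0.6, -2.2]
gripper_width: 24.3
```

```bash
python3 rel.py 0 -6 58
```

```text
t 35.35 pos [ 493.6  -175.26  132.97] F [ 0.74  0.55 -2.23] tq [0.01 0.01 0.01] w 24.3
now u,v,y: -6.0 59.5 1.5 yaw y-axis -13.85 tool shift to go: [-0.02  1.52  1.47]
s 29.2 n 52.1 depth 25.9 | Fs -0.7 Fn 0.2 Fy 0.6
```

Call:
{"op": "drive_tool", "data": {"steps": [[-0.001,0.001,0.001,0,0.015],[-0.001,0.0005,0.001,0,0.015],[-0.003,0,0,0,0.015],[-0.003,0,0.0005,0,0.015],[-0.003,0,0.0005,0,0.015],[-0.003,0,0.0005,0,0.015],[-0.003,0,0.0005,0,0.015],[-0.003,0,0.0005,0,0.015],[0,0,0,0,0.015]]}}

```text
clock: 36.25
position: [497.5, -157.8, 132.2]
ee_rot: [-0.618, 0.786, -0.003, -0.001]
contact_force: [-5.7, -7.5, 16.0]
gripper_width: 24.7
```

```bash
python3 rel.py 0 -6 58
```

```text
t 36.25 pos [ 497.54 -157.81  132.2 ] F [-5.65 -7.49 15.99] tq [-2.43  1.78 -0.02] w 24.7
now u,v,y: -23.8 58.7 1.2 yaw y-axis -13.7 tool shift to go: [17.85  1.22  0.77]
s 14.1 n 61.8 depth 16.2 | Fs 17.4 Fn 9.8 Fy -3.7
```

Call:
{"op": "drive_tool", "data": {"steps": [[-0.003,0.0005,0.0005,0,0.015],[-0.003,0.0005,0.0005,0,0.015],[-0.003,0.0005,0.001,0,0.015],[-0.003,0,0.001,0,0.015],[-0.002,0,0.001,0,0.015],[0,0,0,0,0.015]]}}

```text
clock: 36.85
position: [501.1, -143.2, 129.9]
ee_rot: [-0.618, 0.786, -0.004, 0.001]
contact_force: [-5.1, -2.1, 23.2]
gripper_width: 24.8
```

```bash
python3 rel.py 0 -6 58
```

```text
t 36.85 pos [ 501.12 -143.19  129.93] F [-5.15 -2.06 23.21] tq [-1.17  1.85 -0.03] w 24.8
now u,v,y: -38.9 56.4 1.2 yaw y-axis -13.67 tool shift to go: [32.92  1.24 -1.48]
s 0.5 n 68.5 depth 9.5 | Fs 17.1 Fn 18.8 Fy -4.5
```

Call:
{"op": "drive_tool", "data": {"steps": [[0.002,-0.0005,-0.004,0,0.015],[0.002,-0.0005,-0.004,0,0.015],[0.0015,0,-0.003,0,0.015],[0.003,0,0,0,0.015],[0.002,0,0.001,0,0.015],[0.001,0,0.002,0,0.015],[0.0015,0,0.002,0,0.015],[0.0015,0,0.002,0,0.015],[0,0,0,0,0.015]]}}

```text
clock: 37.75
position: [495.7, -156.0, 127.4]
ee_rot: [-0.617, 0.787, 0.0, -0.0]
contact_force: [0.0, -0.9, -2.4]
gripper_width: 24.7
```

```bash
python3 rel.py 0 -25 53.5
```

```text
t 37.75 pos [ 495.66 -155.98  127.42] F [ 0.03 -0.88 -2.4 ] tq [0.02 0.   0.03] w 24.7
now u,v,y: -25.2 53.9 -1.1 yaw y-axis -13.87 tool shift to go: [ 0.19 -1.07  0.42]
s 10.3 n 58.6 depth 19.4 | Fs 0.5 Fn -0.8 Fy 0.2
```

Call:
{"op": "drive_tool", "data": {"steps": [[0,-0.0013,0.002,0,0.015],[0.001,0,0.002,0,0.015],[0.001,0,0.002,0,0.015],[0,0,0,0,0.015],[-0.002,0,0.001,0,0.015],[-0.002,0,0.001,0,0.015],[-0.002,0,0.001,0,0.015],[-0.002,0,0.001,0,0.015],[0,0,0,0,0.015]]}}

```text
clock: 38.65
position: [498.5, -152.3, 120.2]
ee_rot: [-0.617, 0.787, -0.001, -0.002]
contact_force: [-4.2, -6.9, 8.9]
gripper_width: 24.5
```

```bash
python3 rel.py 0 -25 53.5
```

```text
t 38.65 pos [ 498.52 -152.31  120.24] F [-4.23 -6.92  8.94] tq [-2.57  1.39  0.01] w 24.5
now u,v,y: -29.4 46.7 0.8 yaw y-axis -13.75 tool shift to go: [ 4.47  0.83 -6.74]
s 2.7 n 55.2 depth 22.8 | Fs 12.6 Fn 4.5 Fy -2.5
```

Call:
{"op": "drive_tool", "data": {"steps": [[-0.002,0.0005,0.001,0,0.015],[-0.002,0,0.001,0,0.015],[-0.002,0,0.001,0,0.015],[-0.001,0,0.002,0,0.015],[0,0,0,0,0.015]]}}

```text
clock: 39.15
position: [500.5, -145.3, 115.6]
ee_rot: [-0.617, 0.787, -0.002, -0.001]
contact_force: [-2.0, -6.1, 9.7]
gripper_width: 24.6
```

```bash
python3 rel.py 0 -34 44
```

```text
t 39.15 pos [ 500.53 -145.34  115.6 ] F [-2.01 -6.11  9.7 ] tq [-2.49  1.1  -0.05] w 24.6
now u,v,y: -36.7 42.1 1.1 yaw y-axis -13.74 tool shift to go: [ 2.7   1.12 -1.89]
s -5.9 n 55.5 depth 22.5 | Fs 12.0 Fn 5.9 Fy -0.5
```

Call:
{"op": "drive_tool", "data": {"steps": [[0.002,0.0005,0.0012,0,0.015],[0.0018,0,0.0016,0,0.015],[0.0014,0,0.0016,0,0.015],[0.0014,0,0.0014,0,0.015],[0.0014,0,0.0014,0,0.015],[0.0012,0,-0.0006,0,0.015],[0,0,0,0,0.015]]}}

```text
clock: 39.85
position: [498.0, -152.5, 106.8]
ee_rot: [-0.617, 0.787, -0.001, 0.001]
contact_force: [1.1, -3.5, 3.0]
gripper_width: 24.7
```

```bash
python3 rel.py 0 -34 44
```

```text
t 39.85 pos [ 498.04 -152.46  106.79] F [ 1.1  -3.5   3.03] tq [-1.28 -0.19 -0.03] w 24.7
now u,v,y: -29.2 33.3 0.4 yaw y-axis -13.85 tool shift to go: [ -4.81   0.39 -10.71]
s -4.8 n 44.0 depth 34.0 | Fs 5.4 Fn 2.3 Fy 1.9
```

Call:
{"op": "drive_tool", "data": {"steps": [[0.0006,0,0.0008,0,0.015],[0.0006,0,0.0008,0,0.015],[0,0,0,0,0.015]]}}

```text
clock: 40.15
position: [497.3, -153.3, 105.2]
ee_rot: [-0.617, 0.787, -0.0, 0.0]
contact_force: [-0.7, -1.7, 5.9]
gripper_width: 24.4
```

```bash
python3 rel.py 0 -34 44
```

```text
t 40.15 pos [ 497.32 -153.27  105.16] F [-0.74 -1.7   5.85] tq [-0.88  0.07  0.05] w 24.4
now u,v,y: -28.2 31.7 -0.1 yaw y-axis -13.83 tool shift to go: [ -5.77  -0.1  -12.34]
s -4.9 n 42.1 depth 35.9 | Fs 6.0 Fn 5.4 Fy -0.3
```

Call:
{"op": "drive_tool", "data": {"steps": [[0.0006,0,0.0008,0,0.015],[0.0006,0,0.0008,0,0.015],[0,0,0,0,0.015]]}}

```text
clock: 40.45
position: [497.5, -153.4, 105.0]
ee_rot: [-0.617, 0.787, -0.0, 0.001]
contact_force: [-2.4, 5.3, 13.8]
gripper_width: 24.6
```

```bash
python3 rel.py 0 -34 44
```

```text
t 40.45 pos [ 497.54 -153.38  104.99] F [-2.4   5.27 13.82] tq [ 1.06  0.89 -0.1 ] w 24.6
now u,v,y: -28.1 31.5 0.1 yaw y-axis -13.83 tool shift to go: [ -5.85   0.12 -12.51]
s -5.0 n 41.9 depth 36.1 | Fs 5.4 Fn 15.6 Fy -3.6
```

The third chamber is on its seat: 15.6 N along the axis, with the depth stopped at 36.1 mm. Releasing it and checking.

Call:
{"op": "drive_tool", "data": {"steps": [[-0.0008,0,-0.0008,0,0.015],[0,0,0,0,0.04],[0,0,0,0,0.045],[0,0,0,0,0.045],[-0.005,0,-0.01,0,0.045],[-0.02,0,-0.03,0,0.02],[-0.03,0,-0.03,0,0],[-0.03,0,-0.04,0,0],[0,0,-0.03,0,0]]}}

```text
clock: 41.35
position: [518.5, -68.7, 247.1]
ee_rot: [-0.618, 0.786, -0.001, 0.002]
contact_force: [1.4, -0.8, -0.3]
gripper_width: 0.1
```

```bash
python3 rel.py 1 -25 33; python3 - <<'E'
from h import *
st=arm.read_state();im,d=arm.get_image("wrist");cv2.imwrite("pics/w40.png",im);np.savez("pics/w40.npz",d=d,pos=st["position"],rot=st["ee_rot"])
im,d=arm.get_image("scene");cv2.imwrite("pics/s40.png",cv2.resize(im[130:260,130:280],(800,600),interpolation=cv2.INTER_CUBIC))
# hinge/bar geometry in world
a=np.radians(35);u=np.array([-.238,-.971,0]);z=np.array([0,0,1.]);s=np.cos(a)*u+np.sin(a)*z;n=-np.sin(a)*u+np.cos(a)*z
from rel import W
H=np.array(W[1])+85*s+60*n;print("hinge",H)
for q in (0,.2,.44,.7,1,1.5,2,2.6):
    b=np.radians(25)-q; bd=np.sin(b)*u+np.cos(b)*z
    print(q,"bar u,v from hinge",85*np.sin(b).round(3),85*np.cos(b).round(3),"world",H+85*bd,"grip tip v",H[2]+135*np.cos(b))
E
```

```text
t 41.35 pos [518.53 -68.69 247.11] F [ 1.43 -0.79 -0.32] tq [-0.01 -0.1  -0.02] w 0.1
now u,v,y: -115.3 173.6 -79.6 yaw y-axis -13.65 tool shift to go: [ 90.73 -78.96 140.76]
s 5.1 n 208.4 depth -130.4 | Fs 1.3 Fn 1.1 Fy 1.6
hinge [ 560.02 -233.89  190.4 ]
0 bar u,v from hinge 35.955 77.01 world [ 551.47 -268.77  267.44] grip tip v 312.7546709971262
0.2 bar u,v from hinge 19.89 82.62 world [ 555.28 -253.22  273.04] grip tip v 321.6505596519246
0.44 bar u,v from hinge -0.34 85.0 world [ 560.09 -233.59  275.4 ] grip tip v 325.4022117430603
0.7 bar u,v from hinge -22.185000000000002 82.02499999999999 world [ 565.29 -212.38  272.47] grip tip v 320.73759930984454
1 bar u,v from hinge -45.39 71.825 world [ 570.83 -189.79  262.25] grip tip v 304.51878067621
1.5 bar u,v from hinge -74.29 41.31 world [ 577.7  -161.74  231.69] grip tip v 255.96847174234742
2 bar u,v from hinge -85.0 0.595 world [ 580.25 -151.36  191.01] grip tip v 191.36547796847577
2.6 bar u,v from hinge -70.465 -47.51500000000001 world [ 576.8  -165.44  142.91] grip tip v 114.97259117121182
```

View pics/w40.png

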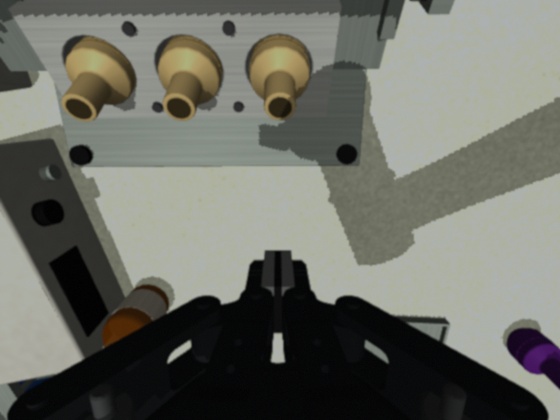

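View pics/s40.png

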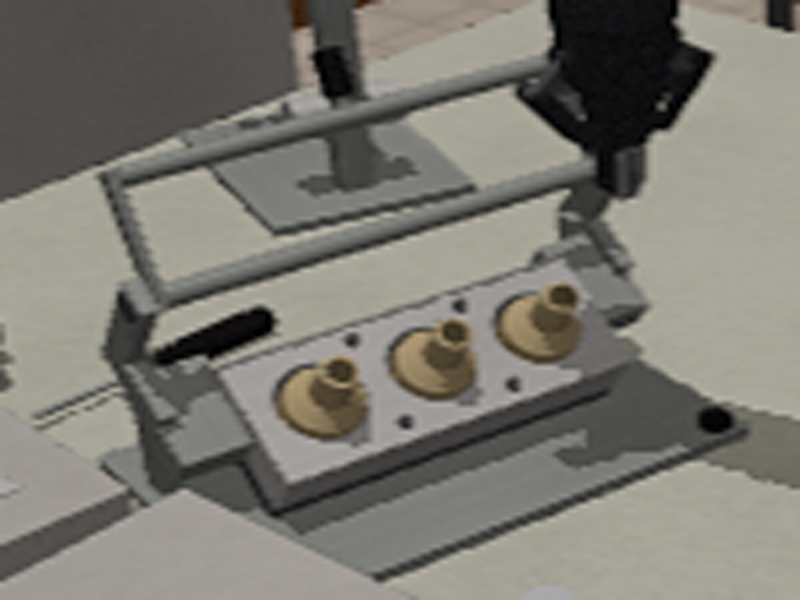

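All three chambers sit alike in their wells. For the clamp, I'll go over the bar beside its grip, drop the closed fingers behind it, and push it gently over centre.

Call:
{"op": "drive_tool", "data": {"steps": [[0,0,-0.03,0,0],[0,0,-0.03,0,0],[0.02,-0.002,0,0,0],[0.03,-0.003,0,0,0],[0.03,-0.003,0,0,0],[0.03,-0.003,0,0,0],[0.03,-0.003,0,0,0],[0.03,-0.003,0,0,0],[0.03,-0.003,0,0,0],[0.022,0,0,0,0],[0,0,0,0,0],[0,0,0,0,0]]}}

```text
clock: 42.65
position: [483.0, -291.7, 303.4]
ee_rot: [-0.616, 0.788, 0.001, -0.0]
contact_force: [-0.1, 1.1, -0.2]
gripper_width: 0.3
```

```bash
python3 rel.py 1 105 0; python3 - <<'E'
from h import *
im,d=arm.get_image("scene");cv2.imwrite("pics/s41.png",cv2.resize(im[110:240,130:280],(800,600),interpolation=cv2.INTER_CUBIC))
im,d=arm.get_image("wrist");cv2.imwrite("pics/w41.png",im)
E
```

```text
t 42.65 pos [ 483.01 -291.67  303.42] F [-0.07  1.09 -0.15] tq [ 0.05  0.02 -0.  ] w 0.3
now u,v,y: 109.6 229.9 -61.0 yaw y-axis -13.94 tool shift to go: [ -4.72 -61.31 229.85]
s 221.7 n 125.5 depth -47.5 | Fs 0.2 Fn 2.1 Fy -0.3
```

View pics/s41.png

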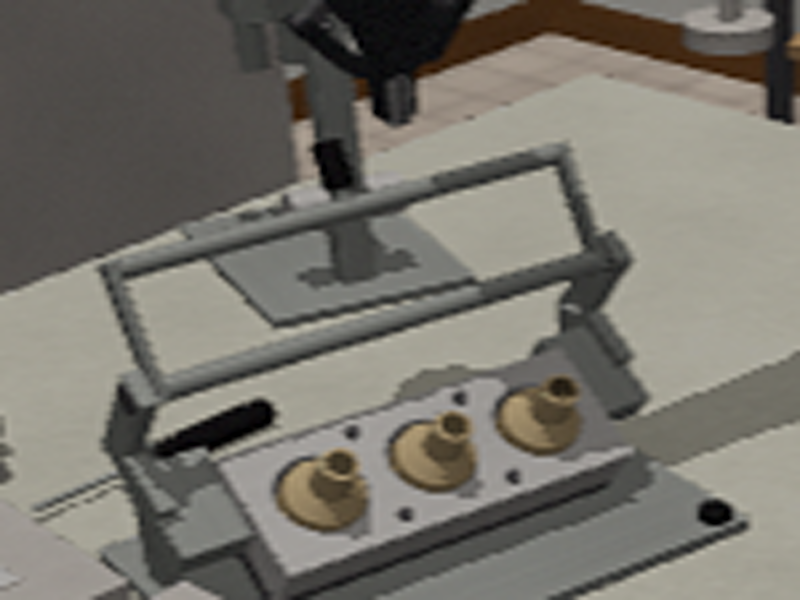

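View pics/w41.png

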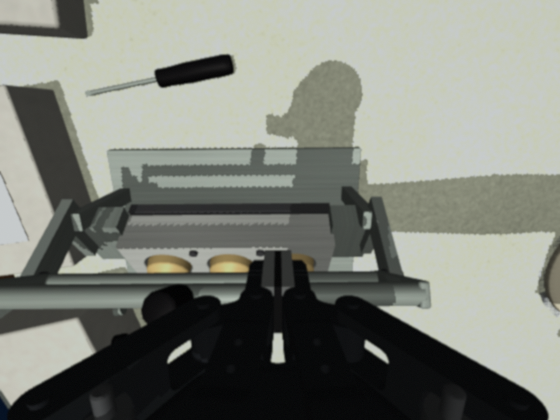

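Call:
{"op": "drive_tool", "data": {"steps": [[0,0.015,0.01,0,0],[0,0,0.02,0,0],[0,0,0.018,0,0],[-0.003,0,0,0,0],[-0.005,0,0,0,0],[-0.005,0,0,0,0],[-0.006,0,0,0,0],[-0.006,0,0,0,0]]}}

```text
clock: 43.55
position: [475.4, -264.0, 257.4]
ee_rot: [-0.617, 0.787, -0.001, -0.0]
contact_force: [-1.7, -5.4, 2.4]
gripper_width: -0.4
```

```bash
python3 rel.py 1 60 182
```

```text
t 43.55 pos [ 475.38 -264.01  257.38] F [-1.69 -5.35  2.39] tq [-1.25  0.39 -0.  ] w -0.4
now u,v,y: 84.6 183.9 -75.0 yaw y-axis -13.82 tool shift to go: [-24.69 -75.01   1.98]
s 174.8 n 102.1 depth -24.1 | Fs 7.1 Fn 0.4 Fy -0.4
```

Touched the bar with about 5 N. I'll keep pushing it slowly.

Call:
{"op": "drive_tool", "data": {"steps": [[-0.006,0,0,0,0],[-0.006,0,0,0,0],[-0.006,0,0,0,0],[-0.006,0,0,0,0],[-0.006,0,0,0,0]]}}

```text
clock: 44.05
position: [482.0, -233.8, 255.6]
ee_rot: [-0.617, 0.787, 0.0, 0.0]
contact_force: [0.7, -2.0, 0.1]
gripper_width: 0.1
```

```bash
python3 rel.py 1 40 182; python3 - <<'E'
from h import *
im,d=arm.get_image("scene");cv2.imwrite("pics/s42.png",cv2.resize(im[110:240,130:280],(800,600),interpolation=cv2.INTER_CUBIC))
E
```

```text
t 44.05 pos [ 482.04 -233.83  255.64] F [ 0.75 -2.02  0.13] tq [-0.39  0.14 -0.04] w 0.1
now u,v,y: 53.7 182.1 -75.7 yaw y-axis -13.86 tool shift to go: [-13.84 -75.73   0.09]
s 148.5 n 118.4 depth -40.4 | Fs 2.7 Fn 0.7 Fy 1.2
```

View pics/s42.png

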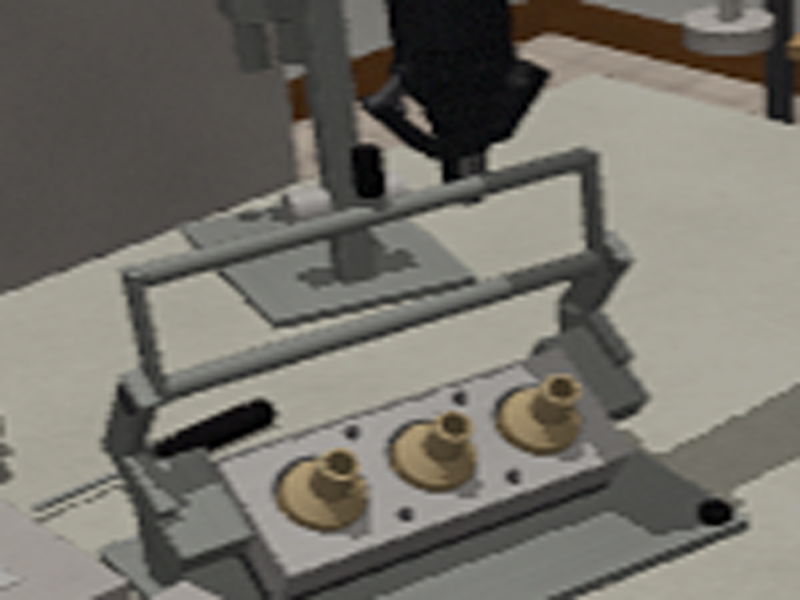

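The clamp is nearly upright, with the grip at (370,170) vertical. I'll ease it over centre.

Call:
{"op": "drive_tool", "data": {"steps": [[-0.005,0,0,0,0],[-0.005,0,0,0,0],[-0.005,0,0,0,0],[-0.004,0,0,0,0],[-0.004,0,0,0,0],[-0.003,0,0,0,0],[0,0,0,0,0]]}}

```text
clock: 44.8
position: [488.5, -208.9, 256.0]
ee_rot: [-0.617, 0.787, -0.0, 0.0]
contact_force: [-0.7, -0.3, 0.3]
gripper_width: 0.3
```

```bash
python3 rel.py 1 20 182; python3 - <<'E'
from h import *
im,d=arm.get_image("scene");cv2.imwrite("pics/s43.png",cv2.resize(im[110:240,130:280],(800,600),interpolation=cv2.INTER_CUBIC))
E
```

```text
t 44.8 pos [ 488.54 -208.93  256.05] F [-0.7  -0.26  0.35] tq [0.02 0.02 0.04] w 0.3
now u,v,y: 28.0 182.5 -75.3 yaw y-axis -13.83 tool shift to go: [ -8.06 -75.35   0.57]
s 127.6 n 133.5 depth -55.5 | Fs 1.7 Fn 1.7 Fy -0.6
```

View pics/s43.png

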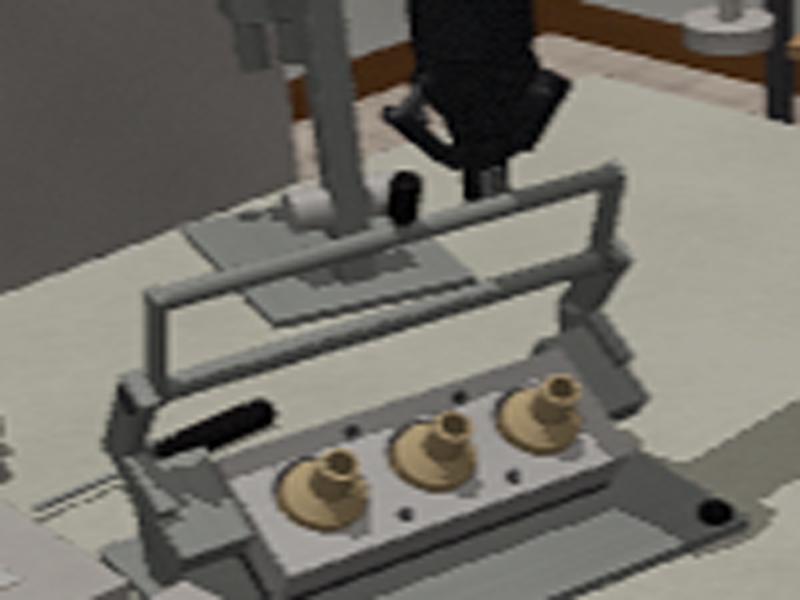

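It's past centre and no longer touching the finger. I'll back off and watch it sink.

Call:
{"op": "drive_tool", "data": {"steps": [[0.004,0,0,0,0],[0.004,0,0,0,0],[0,0,0,0,0],[0,0,0,0,0],[0,0,0,0,0]]}}

```text
clock: 45.35
position: [486.3, -217.3, 256.0]
ee_rot: [-0.617, 0.787, 0.0, 0.0]
contact_force: [0.8, 0.5, -0.1]
gripper_width: 0.1
```

```bash
python3 rel.py 1 20 182; python3 - <<'E'
from h import *
im,d=arm.get_image("scene");cv2.imwrite("pics/s44.png",cv2.resize(im[110:240,130:280],(800,600),interpolation=cv2.INTER_CUBIC))
E
```

```text
t 45.35 pos [ 486.35 -217.28  255.99] F [ 0.78  0.51 -0.09] tq [ 0.04 -0.   -0.01] w 0.1
now u,v,y: 36.6 182.5 -75.5 yaw y-axis -13.88 tool shift to go: [-16.75 -75.48   0.48]
s 134.7 n 128.5 depth -50.5 | Fs 0.5 Fn 2.0 Fy 0.6
```

View pics/s44.png

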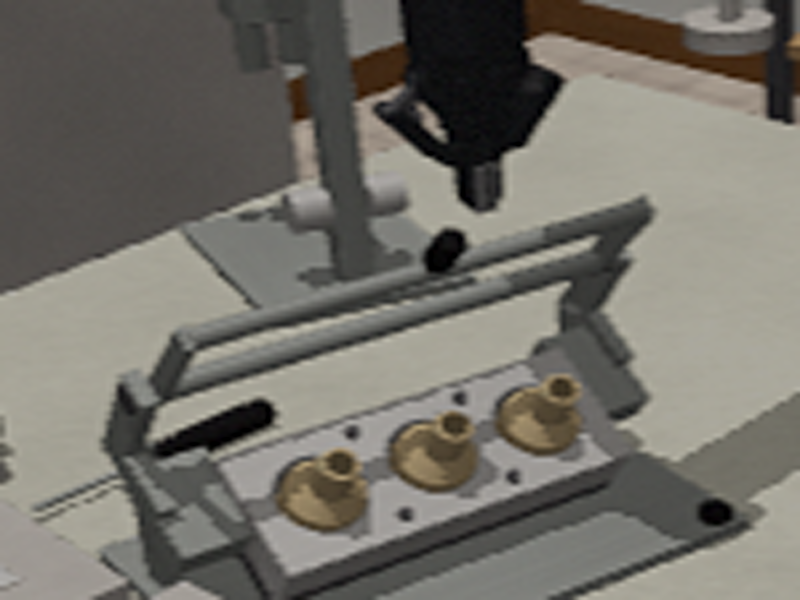

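Call:
{"op": "drive_tool", "data": {"steps": [[0,0,-0.02,0,0],[0,0,-0.02,0,0],[0,0,0,0,0],[0,0,0,0,0],[0,0,0,0,0]]}}

```text
clock: 45.9
position: [485.9, -216.9, 294.9]
ee_rot: [-0.617, 0.787, 0.001, -0.001]
contact_force: [-0.4, 0.3, -0.0]
gripper_width: -0.2
```

```bash
python3 - <<'E'
from h import *
im,d=arm.get_image("scene");cv2.imwrite("pics/s45.png",cv2.resize(im[110:240,130:280],(800,600),interpolation=cv2.INTER_CUBIC))
E
```

```text
(no output)
```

View pics/s45.png

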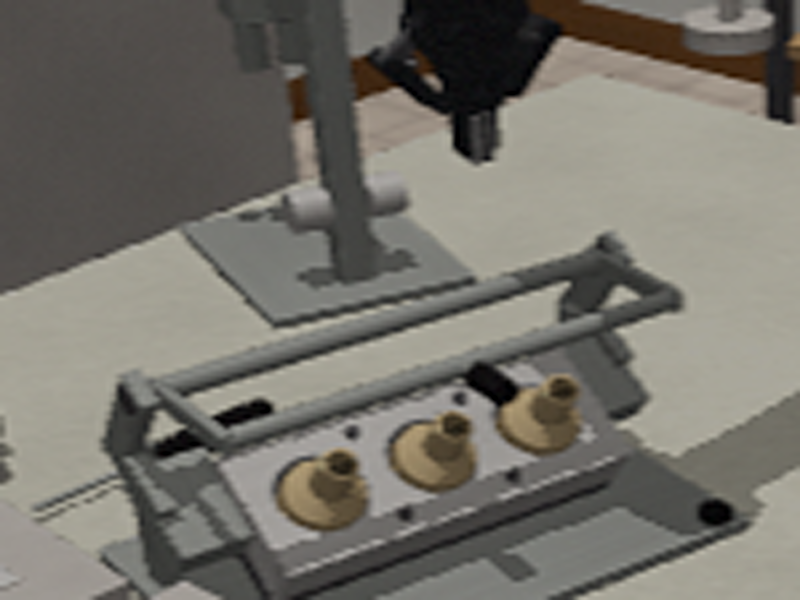

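Call:
{"op": "drive_tool", "data": {"steps": [[0,0,0,0,0],[0,0,0,0,0],[0,0,0,0,0],[0,0,0,0,0],[0,0,0,0,0],[0,0,0,0,0],[0,0,0,0,0],[0,0,0,0,0],[0,0,0,0,0],[0,0,0,0,0],[0,0,0,0,0],[0,0,0,0,0],[0,0,0,0,0],[0,0,0,0,0],[0,0,0,0,0]]}}

```text
clock: 47.45
position: [486.4, -217.2, 296.0]
ee_rot: [-0.617, 0.787, 0.0, -0.0]
contact_force: [0.1, -0.5, 0.2]
gripper_width: 0.4
```

```bash
python3 - <<'E'
from h import *
im,d=arm.get_image("scene");cv2.imwrite("pics/s46.png",cv2.resize(im[110:240,130:280],(800,600),interpolation=cv2.INTER_CUBIC))
im,d=arm.get_image("wrist");cv2.imwrite("pics/w46.png",im)
im,d=arm.get_image("top");cv2.imwrite("pics/t46.png",im)
E
```

```text
(no output)
```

View pics/s46.png

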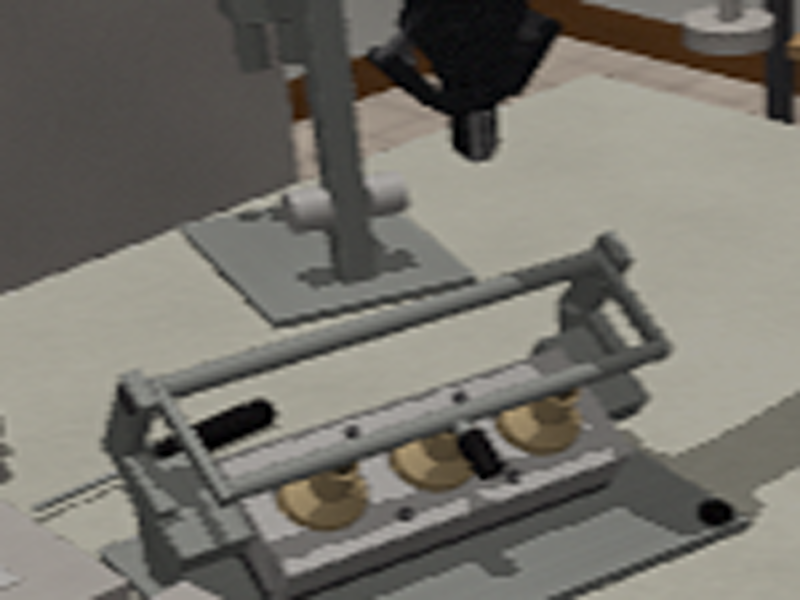

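View pics/t46.png

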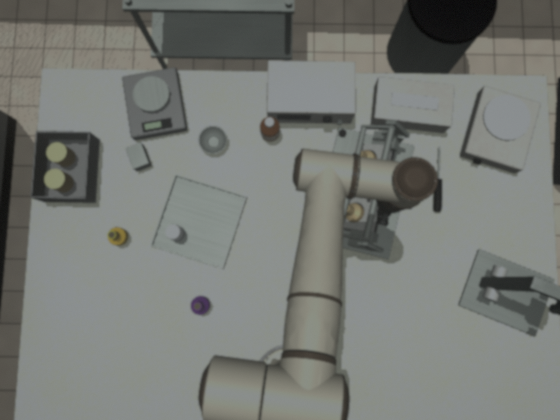

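Call:
{"op": "drive_tool", "data": {"steps": [[0,0,-0.02,0,0],[0,0,0,0,0],[0,0,0,0,0],[0,0,0,0,0],[0,0,0,0,0]]}}

```text
clock: 48.1
position: [486.0, -217.0, 315.2]
ee_rot: [-0.617, 0.787, 0.001, -0.0]
contact_force: [-0.1, -1.2, 0.4]
gripper_width: 0.1
```

```bash
python3 - <<'E'
from h import *
im,d=arm.get_image("scene");big=cv2.resize(im[110:240,130:280],(800,600),interpolation=cv2.INTER_CUBIC);cv2.imwrite("pics/s47.png",big)
old=cv2.imread("pics/s46.png");print("diff carrier",np.abs(big[230:600].astype(int)-old[230:600]).max(),np.abs(big[230:600].astype(int)-old[230:600]).mean())
K,C=cam("scene");P=cloud(K,C,d);H=np.array([560,-233.9,190.4]);u=np.array([-.238,-.971,0])
for x,y in((370,447),(330,460),(290,475),(560,383),(600,370)):
    p=P[int(110+y*130/600),int(130+x*150/800)];r=p-H;q=np.radians(25)-np.arctan2(r@u,r[2]);print(p,"rad",np.hypot(r@u,r[2]),"q",q%(2*np.pi))
E
```

```text
diff carrier 64 0.9462128378378378
[ 643.17 -171.33  145.98] rad 91.98493065327635 q 2.5111006457852745
[ 672.88 -175.9   147.92] rad 93.40377851948472 q 2.479310310991694
[ 696.92 -181.73  146.74] rad 93.99659325939108 q 2.490132168990433
[ 509.67 -137.65  147.9 ] rad 91.90186536363922 q 2.4879435211636665
[ 482.36 -130.51  145.66] rad 93.33435828522572 q 2.5069907393324327
```

```bash
python3 -c "
from bench import arm
print(arm.job_done())"
```

```text
the job is handed in; nothing more can be done
None
```

The leak-test nest is loaded and clamped, and I handed the job in at 48.1 s. No verdict came back.

**Loading:** The tool can only point down, so I gripped each chamber by its neck and pivoted it in the jaws by levering its foot on the low edge of its well. I then lowered each one until the force along the well axis rose to 15–19 N with no further motion, and released it. The three stopped at depths of 36.5, 34.6 and 36.1 mm (wells 2, 1 and 0). The 2 mm spread doesn't match the single seat height. I put it down to small differences in grip height and tilt, because after release the necks looked equally high.

**Clamp:** I pushed the bar slowly over centre with the closed fingers, with 5 N at first touch, and let it sink on its damper. The last pictures show it lying on the three necks, level from end to end. Depth readings on the bar's visible surface put the angle at about 2.5 rad, the low end of the expected 2.5–2.75. That surface reading should run slightly below the true angle.

**Other checks:**
- **Forces:** The highest reading was 39 N at the wrist, while pressing the first chamber onto the rim of its well. I backed off and re-approached.
- **Camera disagreement:** The wrist, scene and top cameras differed by 2–5 mm on positions across the tray. I worked from the wrist and scene readings and corrected by contact.
- **Bystanders:** The jar, dish, screwdriver and amber flask look unmoved in the last top view.

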